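# Wedge up, open and load a bead-polishing drum

### The arm

A 6-joint arm with a two-finger parallel gripper is mounted at the origin on the work surface. World frame = base frame: x ahead of the robot, y to its left, z up, the work surface at z = 0. Lengths are in mm, angles in rad, forces in N, time in s.
With the tool pointing down it reaches from about 275 to 1000 mm from the base axis. Payload 8.4 kg.
Tool frame: the origin (TCP) lies on the centre line of the jaws, within the pads' length; the fingertips stand r.tip_reach ahead of it and the grasp point (between the pads) lies 3 mm ahead of it (r.tip_reach is the distance from the TCP to the fingertips, in mm); z points along the fingers, y is the direction in which the jaws open and shut (so a half turn about z gives the same grasp; the last joint's range is limited). The gripper opens to 85 mm and grips with 20 to 120 N. Pads are 22 mm wide; open, the fingers measure 114 mm over their backs; the gripper's body (76 mm by 85 mm) begins 54 mm behind the grasp point. The pads swing forward as they close: fully open they stand 13 mm farther back than shut.
Start: joints at [1.138, 0.353, 1.633, -0, 1.155, -0.002], TCP at [260.998, 567.898, 253.281] pointing down, gripper open.
Joint ranges: [-2.63, 2.63], [-0.92, 2.1], [0.06, 2.66], [-1.3, 4.44], [0, 2.69], [-3.02, 3.02]. Speed limits (rad/s): [2.22, 2.22, 2.79, 3.14, 3.14, 3.14].

### API

Orientations are given as [roll, pitch, yaw] about the fixed x, y, z axes, in that order (R = Rz(yaw) Ry(pitch) Rx(roll)).
In Python, from rig import sense, optics, r, nets gives the robot as it stands. The module is installed in compiled form; this text tells all that it offers.
- The arm moves only by the tool carry_out, never from a script. Its argument "increments" is a list that holds one entry, the list of rows, each a list of 6 numbers: the shift along the tool's x, y, z normalised to -1 to 1, where 1 is 40 cm, then the turn, a rotation vector about the tool's x, y, z normalised to -1 to 1, where 1 is 60 degrees. A call has 1 to 5 rows; each row is the pose to reach, as a shift and turn from the pose commanded when the call began, along the tool's axes at that moment; what a row does not reach only later rows make up. A row lasts 1/12 s, in which the tool goes at most 41.7 mm and 7.16 degrees, less where a joint would pass 70% of its speed; a pose out of reach is approached as far as the arm can. A call with a number of a shift or a turn outside -1 to 1 is refused whole. A call with a gripper value outside its range is refused whole. "hand" is the closure, from 0 (fully open) to 1 (shut), set as the call begins (left out, the last holds). The fingers move at their own pace and stop on an object; "squeeze" is the grip in N (left out, the last holds). Time passes only in rows, so rows that repeat a pose let the fingers close. It gives the time, the measured TCP pose, the force and the opening at its end, in the units of the state.
- sense(): the state, without advancing time (a new reading comes with each control period).
- optics.grab_frame(name): name is "scene" or "top"; returns a dict with "img" (480x640x3 uint8, red, green, blue), "range_z" (480x640 float32, mm along the optical axis (not along the pixel's ray), 0 where there is no reading), "fov_y" (degrees; the focal length in pixels is half the picture's height over the tangent of half this angle, whatever the lens; pixels are square), "cx", "cy" (the principal point, pixels), "k1" (the pictures are not rectified: a ray, as slopes to the right and down, at radius r is drawn at 1 + k1 r^2 times it, then the intrinsics apply), "R" (3x3) and "t" (3): a world point X has camera coordinates R X + t. Camera axes: x right, y down, z forward; pixel columns grow to the right and rows downward; lengths in mm; the calibration is good to about 2 mm. A picture is of the moment at which its call begins.
- r.sign_off(): hands the job in, once; it reports no verdict.
Trained networks look in the newest picture that a camera, given by its name, has taken for a name from the list of things; names that differ only in an ending like _2 or _b are one class to them, and where a whole thing is asked for, a point or a joint stands for the part that bears it (a point fixed in the world has none). Each returns a list of dicts, best first, with "confidence" (0 to 1); they miss things now and then, are a little off and sometimes report something else, mostly with a low value. They report only what shows in the picture. A call takes as long as a camera call.
- nets.trace(target, camera): "mask" (480x640 bool, what is visible of it).
- nets.tip_of(target, camera): "point" ([x, y, z] in mm, in world coordinates, good to about 4 mm: a listed point, or the origin of a listed thing).
The state is a dict: "clock": time; "qpos": joint angles; "qvel": joint speeds; "joint_efforts": joint torques, N m; "eef_pos": TCP position; "tcp_rot": TCP orientation; "contact_force": force on the tool from outside, world axes, zero at the start; "wrist_torque": the same for the moment, N m; "opening": opening from 0.0 (shut) to 1.0 (fully open).
Only numpy, scipy, OpenCV 4.12 (cv2) and the standard library are available. Lean on these libraries where they do the work, as an engineer would, in place of code of your own. Each camera call takes 0.05 s, during which the arm holds its last target.

### The job

Get the bead-polishing drum ready: first tap the wedge in with several short blows of the hammer, drawing back between blows, until it goes no further and holds the drum tight, moving the wedge with nothing but the hammer. Then twist the lid anticlockwise until its lugs reach the slots, lift it off and lay it handle up in the middle of the cork mat, and put every glass bead there is into the drum. Finish with the hammer lying wholly on its black rubber mat, and leave the rod jar, the clay pot and the graphite pad alone.

Things in the scene. Friction and masses are not known exactly. Their poses are not given: they have to be found in the camera images.
- drum: Blue bench cradle, fixed, with a round steel bead-polishing drum in it. Origin: on the drum's axis at bench level (z = 0), z up. Base plate 12 mm thick, from x -152 to +82 and y -75 to +95 mm. Drum bore: radius 58 mm, floor 30 mm above the origin, so its inside is 70 mm deep. Flat ledge on which the lid lies: 100 mm above the origin, out to radius 84 mm.
- drum_slot (a point): Middle of one of the three open lug slots on the ledge (marked yellow there), 70 mm from the axis along the drum's +x, 100 mm up; the others lie at 120 and 240 deg. Between them three aluminium tabs (radii 66 to 84 mm, underside 109 mm, top 114 mm up) cover the ledge. A slot spans -0.22 to +0.21 rad about its middle; a stop wall closes its anticlockwise side.
- wedge_guide (a point): Middle of the top of the blue guide wall beside the wedge, at x -139, y +22, z 65 mm in the drum's axes; the wall is 12 mm thick and 100 mm long (y -28 to +72). The wedge runs between this wall and an aluminium jaw, which it presses against the drum (the drum side).
- wedge (a joint): Travel of the brass wedge along the drum's +y axis, 0 (loose) to 0.040 m (against its stop: tight). It starts between 0 and 0.008. It stays where it is left; about 6 N of friction opposes it (more when moved fast).
- wedge_tail (a point): Middle of the wedge's flat orange tail face (36 x 36 mm), the face to be struck, which looks along the drum's -y. Lies at x -116 mm, z 45 mm in the drum's axes, y -85 mm + travel. Only flat mats lie on the -y side of it.
- lid: Bayonet lid, loose, 0.3 kg: dark disc, radius 62 mm, 8 mm thick. Origin: centre of its underside, z up. Three orange lugs (6 mm high, 14 mm wide, out to radius 74 mm) at 0, 120, 240 deg from its x axis, orange stripes above them. At first it lies on the drum's ledge with its yaw 0.5 to 1.1 rad clockwise (from above) of the drum's, lugs under the tabs.
- lid_grip (a point): Grasp point of the lid's black bar handle, on the axis 30 mm above the underside; the bar runs along the lid's x, 70 x 22 mm, from 8 to 40 mm above the underside. Turned anticlockwise until the lid's yaw equals the drum's (within 0.08 rad; just beyond, the stop walls block it), the lugs lie in the slots and the lid lifts straight up.
- lid_mat: Round cork mat, fixed, radius 85 mm, 4 mm thick. Origin: centre of its underside.
- mallet: Square-headed hammer, loose, 0.3 kg, lying flat. Origin: under the grip near the centre of mass, 45 mm behind the head's centre; x along the handle to the head, z up. Wood handle 22 mm wide (y), 26 mm high, mid-line 18 mm above the origin, from x -113 to +27 mm.
- mallet_head (a point): Centre of the hammer's steel head, at x +45, z +18 mm from the hammer's origin. The head is 36 (x) x 72 (y) x 36 (z) mm; its white striking faces lie 36 mm to either side along the hammer's y.
- mallet_end (a point): Middle of the dark handle end (30 x 28 x 36 mm), at x -128, z +18 mm from the hammer's origin.
- tool_mat: Black rubber mat for the hammer, fixed, 300 (x) x 170 (y) x 4 mm. Origin: centre of its underside.
- bead_mat: Grey felt mat, fixed, 190 (x) x 250 (y) x 3 mm, on which the beads lie at first. Origin: centre of its underside.
- rod_jar: Bystander: glass jar of coloured glass rods, radius 40 mm, 100 mm high (rods to 190 mm). Origin: centre of its underside.
- clay_pot: Bystander: open terracotta pot, radius about 60 mm, 110 mm high. Origin: centre of its underside.
- graphite_pad: Bystander: dark graphite shaping pad, 80 x 60 x 14 mm. Origin: centre of its underside.
- bead0: Large faceted red glass bead, eight-sided, 32 mm across and 26 mm high, standing on a flat end, 45 g; may be absent. Origin: centre of its underside (z up along its bore).
- bead1: Large faceted clear amber glass bead, eight-sided, 32 mm across and 26 mm high, standing on a flat end, 45 g; may be absent. Origin: centre of its underside (z up along its bore).
- bead2: Large faceted blue glass bead, eight-sided, 32 mm across and 26 mm high, standing on a flat end, 45 g; may be absent. Origin: centre of its underside (z up along its bore).
- bead3: Large faceted green glass bead, eight-sided, 32 mm across and 26 mm high, standing on a flat end, 45 g; may be absent. Origin: centre of its underside (z up along its bore).
- bead4: Large faceted yellow glass bead, eight-sided, 32 mm across and 26 mm high, standing on a flat end, 45 g; may be absent. Origin: centre of its underside (z up along its bore).

How it is judged:
By the outcome, as a careful person would: the job done as asked, in the order asked, and still so for the second after the job is handed in, with the robot touching nothing.
Of bead0, bead1, bead2, bead3, bead4 only 3 to 5 are there at a start; the rules pass over those that are not, and their reading is None.
At some moment in a run one of bead0, bead1, bead2, bead3, bead4, mallet may be knocked a few centimetres aside while the robot is not near it.
Once in a run the grip may slacken for a moment while it holds something.
It also fails if it takes over 210 s, if anything falls off the work surface, if the arm or the gripper's body presses on something with over 40 N, if the wrist force passes 120 N, or if a joint passes its speed limit or range.

## Working session

There is one attempt and no reset: what is moved stays moved. The work goes in short steps, Python scripts to look and compute and a tool call to move; the robot and the scene stay as the last step left them, time stands still between calls to the robot, and variables do not carry over. Pictures are saved under pics/ and viewed, and the job is handed in when it is done.

Besides the shell and the picture viewer there is one more tool, called after "Request:" by a JSON object that holds its "method" and its "body". carry_out: Moves the arm, as the interface text tells. Its arguments: {"type":"object","properties":{"increments":{"type":"array","items":{"type":"array","items":{"type":"array","items":{"type":"number","minimum":-1,"maximum":1}}}},"hand":{"type":"number"},"squeeze":{"type":"number"}},"required":["increments"]}

```bash
ls; mkdir -p pics
cat > h.py <<'E'
from rig import sense, optics, r, nets
import numpy as np, cv2
from scipy.spatial.transform import Rotation as Ro
def save(n,f):
    g=optics.grab_frame(n); cv2.imwrite('pics/'+f,g['img'][:,:,::-1]); return g
def K(g):
    f=240/np.tan(np.radians(g['fov_y'])/2); return f
def unproj(g,u,v,z=None):
    f=K(g); xd=(np.asarray(u,float)-g['cx'])/f; yd=(np.asarray(v,float)-g['cy'])/f
    x,y=xd.copy(),yd.copy()
    for _ in range(20):
        s=1+g['k1']*(x*x+y*y); x,y=xd/s,yd/s
    if z is None: z=g['range_z'][np.round(v).astype(int),np.round(u).astype(int)]
    P=np.stack([x*z,y*z,z+0*x],-1)
    return (P-g['t'])@g['R']
def proj(g,X):
    c=g['R']@np.asarray(X,float)+g['t']; x,y=c[:2]/c[2]; s=1+g['k1']*(x*x+y*y); f=K(g)
    return f*x*s+g['cx'],f*y*s+g['cy']
def cloud(g):
    v,u=np.mgrid[0:480,0:640]; return unproj(g,u.ravel(),v.ravel()).reshape(480,640,3)
E
python3 - <<'E'
from h import *
for n in ('scene','top'):
    g=save(n,n+'0.png'); print(n,g['fov_y'],g['cx'],g['cy'],g['k1'],g['t'],(-g['R'].T@g['t']).round())
print(sense(), r.tip_reach)
for t in ['drum','drum_slot','wedge_guide','wedge_tail','lid','lid_grip','lid_mat','mallet','mallet_head','mallet_end','tool_mat','bead_mat','rod_jar','clay_pot','graphite_pad','bead0','bead1','bead2','bead3','bead4']:
    for c in('top','scene'):
        o=nets.tip_of(t,c); print(t,c,[(np.round(d['point']).tolist(),round(d['confidence'],2)) for d in o[:3]])
E
```

```text
pics
scene 44.778719472208735 312.0061966480687 235.07729372349132 -0.104148113541924 [ 449.25494434 -170.49826843 1792.27372967] [ 993.  787. 1355.]
top 52.726055141713 320.86602528175206 238.89250132306913 -0.02285961240315448 [  57.98405558  528.06560194 1007.33147944] [ 306.   18. 1097.]
{'clock': 0.1, 'qpos': array([ 1.13759279e+00,  3.53586195e-01,  1.63404908e+00,  4.43285327e-06,
        1.15517458e+00, -2.40933192e-03]), 'qvel': array([-0.00129708, -0.0011588 , -0.00082321,  0.00016598,  0.00080364,
        0.00028607]), 'joint_efforts': array([-5.06989618e-04, -6.06351542e+01, -3.42815709e+01, -2.39701503e-04,
        4.06358638e-03,  4.86945601e-05]), 'eef_pos': array([260.83742378, 567.54420914, 252.63673421]), 'tcp_rot': array([-3.14037547e+00, -6.98590606e-06,  2.71079665e+00]), 'contact_force': array([-0.11030874,  0.99097364,  0.18120895]), 'wrist_torque': array([-0.02260184,  0.01459086,  0.01400158]), 'opening': 0.9980690177439692} 22.0
drum top [([611.0, 55.0, 3.0], 0.89), ([425.0, 242.0, 10.0], 0.26)]
drum scene [([613.0, 58.0, -0.0], 0.75)]
drum_slot top [([681.0
[... 1957 characters left out ...]
8)]
bead1 scene [([407.0, 387.0, 7.0], 0.68), ([486.0, 367.0, 4.0], 0.63), ([430.0, 240.0, 4.0], 0.46)]
bead2 top [([485.0, 369.0, 3.0], 0.72), ([422.0, 321.0, -2.0], 0.65), ([404.0, 383.0, 5.0], 0.58)]
bead2 scene [([407.0, 387.0, 7.0], 0.68), ([486.0, 367.0, 4.0], 0.63), ([430.0, 240.0, 4.0], 0.46)]
bead3 top [([485.0, 369.0, 3.0], 0.72), ([422.0, 321.0, -2.0], 0.65), ([404.0, 383.0, 5.0], 0.58)]
bead3 scene [([407.0, 387.0, 7.0], 0.68), ([486.0, 367.0, 4.0], 0.63), ([430.0, 240.0, 4.0], 0.46)]
bead4 top [([485.0, 369.0, 3.0], 0.72), ([422.0, 321.0, -2.0], 0.65), ([404.0, 383.0, 5.0], 0.58)]
bead4 scene [([407.0, 387.0, 7.0], 0.68), ([486.0, 367.0, 4.0], 0.63), ([430.0, 240.0, 4.0], 0.46)]
```

View pics/top0.png

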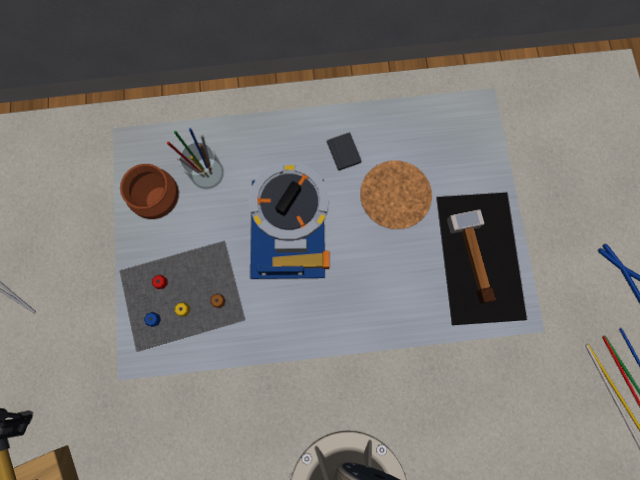

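View pics/scene0.png

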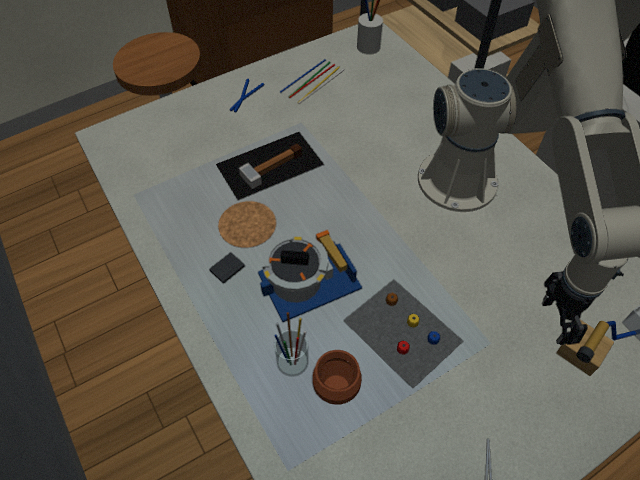

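Run:
```python
from h import *
g=optics.grab_frame('top'); g2=optics.grab_frame('scene'); print(sense()['clock'])
for c,gg in (('top',g),('scene',g2)):
    C=cloud(gg)
    for t in ['mallet','wedge','lid','lid_mat','bead0','tool_mat']:
        for d in nets.trace(t,c)[:6]:
            m=d['mask']; P=C[m]; P=P[np.isfinite(P).all(1)]
            cen,(w,h),a=cv2.minAreaRect(P[:,:2].astype(np.float32))
            px=np.argwhere(m).mean(0)[::-1]; im=gg['img'][m].mean(0)
            print(c,t,round(d['confidence'],2),m.sum(),'px',px.round(),'rect',np.round(cen),round(w),round(h),round(a,1),'z',np.percentile(P[:,2],[5,50,95]).round(),'med',np.median(P,0).round(),im.round())
```

```text
2.2
top mallet 0.7 1682 px [473. 248.] rect [ 442. -182.] 217 433 7.7 z [12. 37. 43.] med [ 489. -338.   37.] [97. 77. 64.]
top mallet 0.58 174 px [152. 319.] rect [364. 213.] 406 29 77.7 z [19. 29. 32.] med [401. 386.  29.] [23. 50. 98.]
top wedge 0.81 718 px [304. 260.] rect [427.  14.] 213 116 26.5 z [45. 59. 65.] med [489.  36.  59.] [144. 108.  51.]
top wedge 0.54 2668 px [288. 201.] rect [500.  20.] 366 125 19.5 z [106. 109. 141.] med [608.  59. 109.] [54. 51. 53.]
top lid 0.74 714 px [304. 260.] rect [417.  61.] 122 204 80.4 z [51. 59. 65.] med [489.  38.  59.] [145. 109.  52.]
top lid 0.73 2610 px [288. 201.] rect [498.  20.] 365 121 19.2 z [106. 109. 141.] med [607.  58. 109.] [53. 50. 52.]
top lid 0.64 798 px [343. 151.] rect [546. -52.] 77 495 82.6 z [10. 15. 18.] med [748. -78.  15.] [51. 53. 58.]
top lid_mat 0.65 8745 px [181. 295.] rect [444. 239.] 460 243 85.9 z [1. 4. 7.] med [451. 324.   4.] [84. 83. 84.]
top lid_mat 0.57 3814 px [395. 194.] rect [528. -85.] 166 460 45.1 z [1. 5. 8.] med [ 630. -188.    5.] [148. 104.  66.]
top bead0 0.7 177 px [160. 281.] rect [405.
[... 1160 characters left out ...]
 4629 px [309. 277.] rect [695. 375.] 983 266 69.2 z [  7.  49. 115.] med [588. 106.  49.] [62. 72. 80.]
scene bead0 0.61 115 px [433. 338.] rect [688. 589.] 727 27 35.1 z [15. 27. 33.] med [409. 391.  27.] [16. 38. 78.]
scene bead0 0.58 122 px [391. 298.] rect [709. 502.] 804 31 42.9 z [13. 28. 34.] med [431. 245.  28.] [67. 41. 19.]
scene bead0 0.57 907 px [268. 166.] rect [752. 162.] 1325 195 60.5 z [ 7. 32. 42.] med [ 496. -335.   32.] [70. 58. 48.]
scene bead0 0.46 126 px [412. 320.] rect [420. 323.] 31 28 56.5 z [13. 28. 33.] med [422. 324.  28.] [108.  91.  27.]
scene tool_mat 0.59 2972 px [269. 165.] rect [633. 182.] 1371 328 72.7 z [-3.  3.  9.] med [ 464. -351.    3.] [21. 21. 20.]
```

```bash
cat >> h.py <<'E'
def go(tx,ty,tz,psi,n=None):
    s=sense(); R=Ro.from_euler('xyz',s['tcp_rot']).as_matrix()
    d=R.T@(np.array([tx,ty,tz])-s['eef_pos']); T=Ro.from_euler('xyz',[np.pi,0,psi]).as_matrix()
    w=Ro.from_matrix(R.T@T).as_rotvec()
    print('pos',s['eef_pos'].round(1),'rot',s['tcp_rot'].round(3),'t',round(s['clock'],2),'shift',(d/400).round(4),'turn',(w/np.radians(60)).round(4),'rows>=',round(max(np.linalg.norm(d)/41.7,np.degrees(np.linalg.norm(w))/7.16),1))
def masks(t,c): return nets.trace(t,c)
E
python3 - <<'E'
from h import *
g=optics.grab_frame('top'); C=cloud(g); C=np.where(g['range_z'][...,None]>0,C,np.nan)
im=g['img'].astype(int)
blue=(im[...,2]>im[...,0]*1.6)&(im[...,2]>50)
X=C[...,0];Y=C[...,1];Z=C[...,2]
roi=(X>400)&(X<720)&(Y>-60)&(Y<170)
with np.errstate(all='ignore'):
  for lo,hi,nm in((4,22,'plate'),(55,75,'wall')):
    m=blue&roi&(Z>lo)&(Z<hi); P=C[m]; c=cv2.minAreaRect(P[:,:2].astype(np.float32)); print(nm,m.sum(),c, cv2.boxPoints(c).round(),np.median(P,0))
  # far plate edges: near-side edge (min x) per column
  m=blue&roi&(Z>4)&(Z<22)
  orange=(im[...,0]>180)&(im[...,1]>70)&(im[...,1]<150)&(im[...,2]<80)
  for k in ('roi',):
    o=orange&roi
    n,l,st,ce=cv2.connectedComponentsWithStats(o.astype(np.uint8))
    for i in range(1,n):
      if st[i,4]>8: print('orange',st[i,4],ce[i].round(1),np.nanmedian(C[l==i],0).round(1))
    o=(im[...,0]>170)&(im[...,1]>140)&(im[...,2]<110)&roi
    n,l,st,ce=cv2.connectedComponentsWithStats(o.astype(np.uint8))
    for i in range(1,n):
      if st[i,4]>5: print('yellow',st[i,4],ce[i].round(1),np.nanmedian(C[l==i],0).round(1))
  # lid handle
  o=(Z>134)&(Z<150)&roi; P=C[o]; print('handle',o.sum(),cv2.minAreaRect(P[:,:2].astype(np.float32)),np.median(P,0))
  # hammer
  o=(Z>26)&(Z<60)&(X>330)&(X<600)&(Y>-430)&(Y<-260); P=C[o]; print('ham',o.sum(),cv2.minAreaRect(P[:,:2].astype(np.float32)))
  hd=o&(im.min(-1)>110); print('head',hd.sum(),cv2.minAreaRect(C[hd][:,:2].astype(np.float32)))
  ha=o&(im[...,0]>im[...,2]*1.5); Q=C[ha]; print('handle',ha.sum(),cv2.minAreaRect(Q[:,:2].astype(np.float32)),Q.mean(0),cv2.fitLine(Q[:,:2].astype(np.float32),cv2.DIST_L2,0,.01,.01).ravel())
  o=(im.max(-1)<60)&(Z<14)&(X>280)&(X<640)&(Y>-470)&(Y<-230); print('mat',cv2.minAreaRect(C[o][:,:2].astype(np.float32)))
cv2.imwrite('pics/crop0.png',cv2.resize(g['img'][130:300,230:360,::-1],None,fx=4,fy=3.5,interpolation=2)[:600])
E
```

```text
plate 1765 ((575.1597290039062, 72.36925506591797), (166.95364379882812, 230.53707885742188), 84.4432144165039) [[452.   0.]
 [682. -22.]
 [698. 144.]
 [469. 167.]] [521.31308201 115.81011905  12.8001518 ]
wall 244 ((482.28448486328125, 101.53274536132812), (93.83043670654297, 75.1042251586914), 38.297428131103516) [[422. 102.]
 [469.  43.]
 [542. 101.]
 [496. 160.]] [473.92654533  97.96787868  65.51044534]
orange 11 [301.8 179.5] [653.   25.6 109.8]
orange 9 [265. 200.] [616.8 108.3 111.1]
orange 11 [299.8 220.2] [564.7  39.1 109.6]
orange 70 [326.  258.5] [485.1  -7.3  64.1]
yellow 31 [289.2 166.7] [688.5  50.2 101.5]
yellow 36 [320.5 218.5] [565.2  -4.5 102.4]
yellow 34 [257.  219.5] [578.7 129.8 101.6]
handle 356 ((611.1965942382812, 59.384490966796875), (22.83255958557129, 69.5745620727539), 53.26120376586914) [610.40581076  59.0929245  140.55865395]
ham 1416 ((459.46136474609375, -339.5605163574219), (207.66102600097656, 72.63092041015625), 4.447518348693848)
head 450 ((543.0929565429688, -334.1454772949219), (34.65103530883789, 70.68795013427734), 5.251223564147949)
handle 873 ((440.2236633300781, -341.804443359375), (169.0668182373047, 30.03162956237793), 6.947288513183594) [ 435.50379887 -342.33268845   35.96713997] [ 9.9593413e-01  9.0084493e-02  4.3550378e+02 -3.4233270e+02]
mat ((461.0709533691406, -360.05908203125), (169.69146728515625, 298.277099609375), 87.39287567138672)
```

View pics/crop0.png

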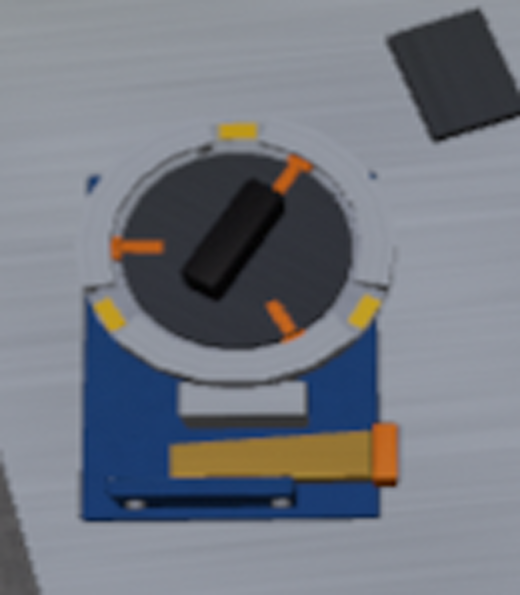

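Request:
{"method": "carry_out", "body": {"increments": [[[-0.297,-0.362,0.05,0,0,0.5],[-0.297,-0.362,0.05,0,0,0.5],[-0.297,-0.362,0.05,0,0,0.5],[-0.297,-0.362,0.05,0,0,0.5],[-0.297,-0.362,0.05,0,0,0.5]]], "hand": 0}}

```text
clock: 3.27
eef_pos: [308.3, 382.7, 232.6]
tcp_rot: [-3.14, 0.001, 2.179]
contact_force: [-0.7, -0.1, 0.1]
opening: 1.0
```

Request:
{"method": "carry_out", "body": {"increments": [[[-0.438,-0.164,0.05,0,0,0.5],[-0.438,-0.164,0.05,0,0,0.5],[-0.438,-0.164,0.05,0,0,0.5],[-0.438,-0.164,0.05,0,0,0.5],[-0.438,-0.164,0.05,0,0,0.5]]]}}

```text
clock: 3.68
eef_pos: [356.0, 202.4, 212.9]
tcp_rot: [-3.141, 0.001, 1.655]
contact_force: [0.4, 0.5, -0.8]
opening: 1.001
```

Request:
{"method": "carry_out", "body": {"increments": [[[-0.462,0.077,0.05,0,0,0.5],[-0.462,0.077,0.05,0,0,0.5],[-0.462,0.077,0.05,0,0,0.5],[-0.462,0.077,0.05,0,0,0.5],[-0.462,0.077,0.05,0,0,0.5]]]}}

```text
clock: 4.1
eef_pos: [404.5, 21.4, 193.3]
tcp_rot: [3.14, 0.0, 1.131]
contact_force: [0.1, 0.2, -0.8]
opening: 0.999
```

Run:
```python
from h import *
go(499.5,-337,150,.089)
```

```text
pos [404.5  21.4 193.3] rot [3.14  0.    1.131] t 4.1 shift [-0.7099  0.5959  0.1091] turn [ 1.100e-03 -3.000e-04  9.954e-01] rows>= 9.0
```

Request:
{"method": "carry_out", "body": {"increments": [[[-0.361,0.298,0.05,0,0,0.5],[-0.361,0.298,0.05,0,0,0.5],[-0.361,0.298,0.05,0,0,0.5],[-0.361,0.298,0.05,0,0,0.5],[-0.361,0.298,0.05,0,0,0.5]]]}}

```text
clock: 4.52
eef_pos: [453.1, -160.2, 173.3]
tcp_rot: [3.14, -0.0, 0.607]
contact_force: [-0.7, 0.6, 0.6]
opening: 0.999
```

Request:
{"method": "carry_out", "body": {"increments": [[[-0.165,0.438,0.05,0,0,0.5],[-0.165,0.438,0.05,0,0,0.5],[-0.165,0.438,0.05,0,0,0.5],[-0.165,0.438,0.05,0,0,0.5],[-0.165,0.438,0.05,0,0,0.5]]]}}

```text
clock: 4.93
eef_pos: [500.4, -341.8, 153.0]
tcp_rot: [3.14, -0.001, 0.084]
contact_force: [0.3, 0.9, 0.4]
opening: 1.003
```

Run:
```python
from h import *
go(499.5,-337,29,.089)
g=save('top','top1.png')
for c in('top','scene'):
  if c=='scene': save('scene','scene1.png')
  for t in ('mallet_head','mallet_end'): print(c,t,[(np.round(d['point'],1).tolist(),round(d['confidence'],2)) for d in nets.tip_of(t,c)[:2]])
```

```text
pos [ 500.4 -341.8  153. ] rot [ 3.14e+00 -1.00e-03  8.40e-02] t 4.93 shift [-0.0015 -0.0127  0.31  ] turn [ 0.0017 -0.0011 -0.0049] rows>= 3.0
top mallet_head [([543.0, -335.8, 23.6], 0.88)]
top mallet_end [([452.6, 326.9, 4.8], 0.69), ([368.0, -355.1, 22.7], 0.67)]
scene mallet_head []
scene mallet_end [([679.2, 364.0, 2.8], 0.66), ([376.9, -353.3, 26.1], 0.63)]
```

View pics/top1.png

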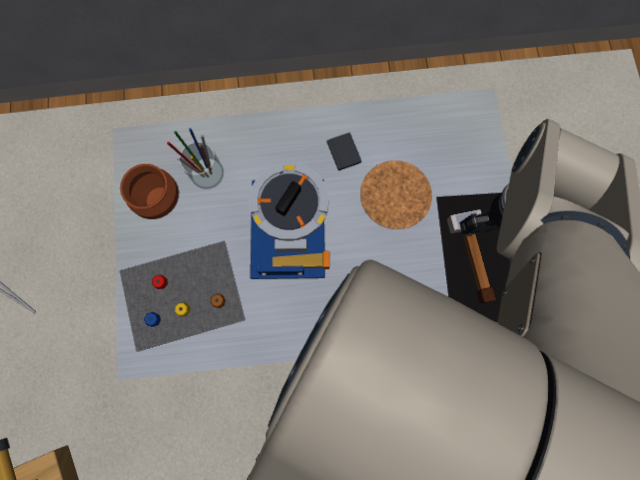

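View pics/scene1.png

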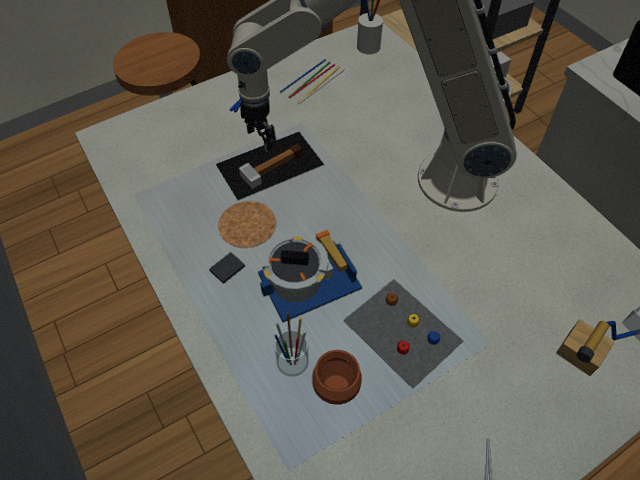

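Request:
{"method": "carry_out", "body": {"increments": [[[-0.001,-0.009,0.1,0,0,-0.005],[-0.001,-0.009,0.2,0,0,-0.005],[-0.001,-0.009,0.27,0,0,-0.005],[-0.001,-0.009,0.308,0,0,-0.005],[-0.001,-0.009,0.308,0,0,-0.005]]]}}

```text
clock: 5.65
eef_pos: [496.6, -331.0, 27.0]
tcp_rot: [-3.138, 0.005, 0.1]
contact_force: [-0.2, 0.3, -0.4]
opening: 0.998
```

Request:
{"method": "carry_out", "body": {"increments": [[[0,0,0,0,0,0],[0,0,0,0,0,0],[0,0,0,0,0,0],[0,0,0,0,0,0],[0,0,0,0,0,0]]], "hand": 1, "squeeze": 110}}

```text
clock: 6.07
eef_pos: [499.6, -334.5, 31.5]
tcp_rot: [3.14, -0.002, 0.098]
contact_force: [-0.2, -2.5, 1.8]
opening: 0.301
```

Request:
{"method": "carry_out", "body": {"increments": [[[0,0,0,0,0,0],[0,0,0,0,0,0],[0,0,0,0,0,0],[0,0,0,0,0,0],[0,0,0,0,0,0]]]}}

```text
clock: 6.48
eef_pos: [499.7, -334.7, 31.8]
tcp_rot: [3.14, -0.002, 0.098]
contact_force: [-1.2, 0.5, 11.4]
opening: 0.238
```

Request:
{"method": "carry_out", "body": {"increments": [[[0,0,-0.03,0,0,0],[0,0,-0.08,0,0,0],[0,0,-0.13,0,0,0],[0,0,-0.15,0,0,0],[0,0,-0.15,0,0,0]]]}}

```text
clock: 6.9
eef_pos: [499.8, -334.6, 92.5]
tcp_rot: [3.139, -0.003, 0.098]
contact_force: [0.2, -1.2, -2.5]
opening: 0.238
```

Run:
```python
from h import *
go(438.1-4,-45.5-40,52,-.101)
g=save('scene','scene2.png')
print([(np.round(d['point'],1).tolist(),round(d['confidence'],2)) for d in nets.tip_of('mallet_head','scene')[:2]])
print(sense()['opening'],sense()['contact_force'])
```

```text
pos [ 499.8 -334.6   92.5] rot [ 3.139e+00 -3.000e-03  9.800e-02] t 6.9 shift [-0.1029 -0.6361  0.0994] turn [ 0.002 -0.003  0.19 ] rows>= 6.3
[([544.0, -330.1, 79.6], 0.84)]
0.23493946185415868 [ 0.48376759 -0.4715971  -3.4212653 ]
```

View pics/scene2.png

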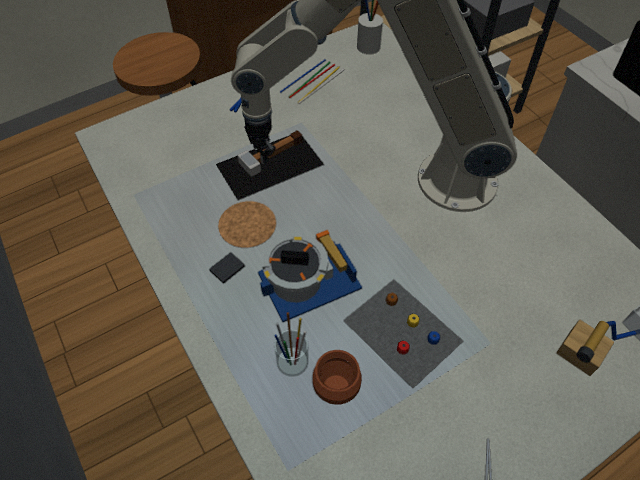

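Request:
{"method": "carry_out", "body": {"increments": [[[-0.09,-0.5,0,0,0,0.19],[-0.09,-0.5,0,0,0,0.19],[-0.09,-0.5,0,0,0,0.19],[-0.09,-0.5,0,0,0,0.19],[-0.09,-0.5,0,0,0,0.19]]]}}

```text
clock: 7.42
eef_pos: [441.0, -136.1, 88.8]
tcp_rot: [-3.141, 0.003, -0.101]
contact_force: [0.7, -0.1, -1.8]
opening: 0.238
```

Request:
{"method": "carry_out", "body": {"increments": [[[0,0,0.04,0,0,0],[0,0,0.08,0,0,0],[0,0,0.094,0,0,0],[0,0,0.094,0,0,0],[0,0,0.094,0,0,0]]]}}

```text
clock: 7.83
eef_pos: [442.9, -138.4, 52.0]
tcp_rot: [-3.141, 0.002, -0.101]
contact_force: [-0.2, 0.9, -2.1]
opening: 0.235
```

Run:
```python
from h import *
go(438.1-4,-45.5-40,55,-.101)
for c in('scene','top'):
  save(c,c+'3.png')
  for t in ('mallet_head','mallet_end','wedge_tail'): print(c,t,[(np.round(d['point'],1).tolist(),round(d['confidence'],2)) for d in nets.tip_of(t,c)[:2]])
```

```text
pos [ 442.9 -138.4   52. ] rot [-3.141e+00  2.000e-03 -1.010e-01] t 7.83 shift [-0.0352 -0.1294 -0.0075] turn [-0.0003  0.0017 -0.0004] rows>= 1.3
scene mallet_head [([485.8, -145.7, 39.1], 0.94), ([443.2, -141.4, 21.8], 0.16)]
scene mallet_end [([315.9, -128.2, 45.5], 0.97), ([451.8, 325.3, 0.5], 0.61)]
scene wedge_tail [([488.8, -15.9, 42.9], 0.72), ([607.3, 57.1, 100.8], 0.59)]
top mallet_head []
top mallet_end []
top wedge_tail [([492.3, -10.6, 43.6], 0.61)]
```

View pics/scene3.png

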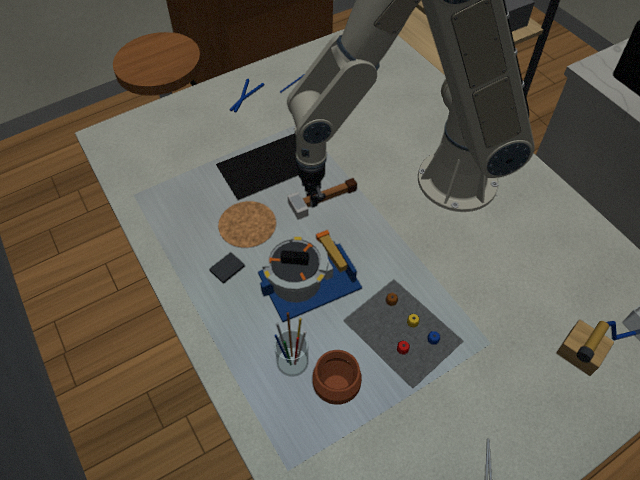

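View pics/top3.png

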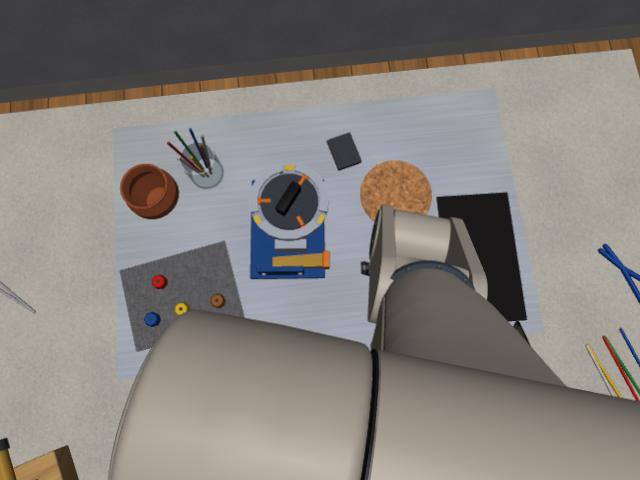

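Request:
{"method": "carry_out", "body": {"increments": [[[-0.01,-0.06,-0.006,0,0,0],[-0.02,-0.12,-0.006,0,0,0],[-0.031,-0.16,-0.006,0,0,0],[-0.031,-0.168,-0.006,0,0,0],[-0.031,-0.168,-0.006,0,0,0]]]}}

```text
clock: 8.65
eef_pos: [437.8, -69.6, 55.1]
tcp_rot: [3.142, -0.0, -0.099]
contact_force: [-0.3, 0.5, -2.6]
opening: 0.236
```

Request:
{"method": "carry_out", "body": {"increments": [[[0,0,0,0,0,0],[0,0,0,0,0,0]]]}}

```text
clock: 8.82
eef_pos: [438.2, -70.9, 55.0]
tcp_rot: [3.141, -0.001, -0.101]
contact_force: [-0.5, -0.5, -3.1]
opening: 0.233
```

Request:
{"method": "carry_out", "body": {"increments": [[[0,-0.03,0,0,0,0],[0,-0.06,0,0,0,0],[0,-0.09,0,0,0,0],[0,-0.09,0,0,0,0]]]}}

```text
clock: 9.15
eef_pos: [441.8, -34.3, 54.9]
tcp_rot: [3.142, -0.0, -0.101]
contact_force: [-0.5, 0.1, -3.0]
opening: 0.235
```

Run:
```python
from h import *
go(438,-45.5,55,-.101)
save('top','top4.png');save('scene','scene4.png')
for c in ('top','scene'):
  for t in ('mallet_head','wedge_tail'): print(c,t,[(np.round(d['point'],1).tolist(),round(d['confidence'],2)) for d in nets.tip_of(t,c)[:2]])
im=cv2.imread('pics/scene4.png')[150:320,240:400]; cv2.imwrite('pics/c4.png',cv2.resize(im,None,fx=4,fy=3.5))
```

```text
pos [441.8 -34.3  54.9] rot [ 3.142 -0.    -0.101] t 9.15 shift [-0.0067  0.0288 -0.0002] turn [ 0.     -0.0004 -0.0003] rows>= 0.3
top mallet_head []
top wedge_tail []
scene mallet_head [([487.2, -41.3, 43.7], 0.73), ([474.5, 94.5, 59.3], 0.38)]
scene wedge_tail [([488.4, -1.0, 40.7], 0.64)]
```

View pics/c4.png

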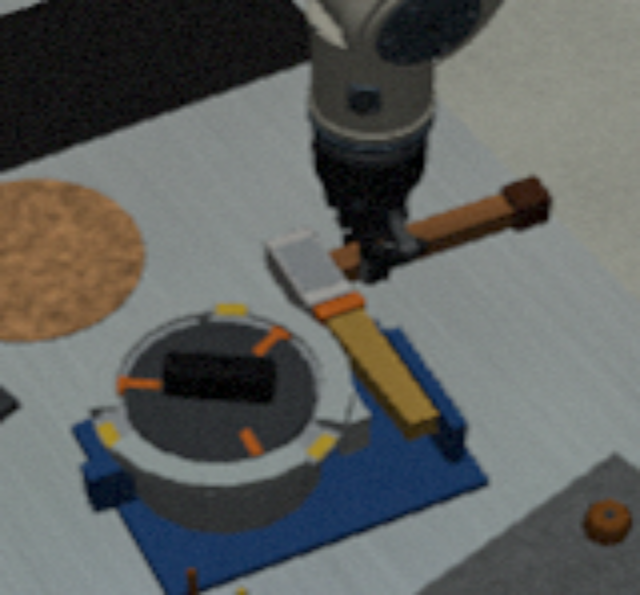

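Request:
{"method": "carry_out", "body": {"increments": [[[0,0.06,0,0,0,0],[0,0.06,0,0,0,0],[0,0.02,0,0,0,0],[0,-0.022,0,0,0,0],[0,-0.022,0,0,0,0]]]}}

```text
clock: 9.87
eef_pos: [442.4, -24.8, 54.9]
tcp_rot: [-3.141, -0.0, -0.101]
contact_force: [0.2, 0.3, -2.8]
opening: 0.235
```

Request:
{"method": "carry_out", "body": {"increments": [[[0,0.06,0,0,0,0],[0,0.06,0,0,0,0],[0,0.02,0,0,0,0],[0,-0.022,0,0,0,0],[0,-0.022,0,0,0,0]]]}}

```text
clock: 10.28
eef_pos: [443.2, -16.2, 54.9]
tcp_rot: [-3.141, 0.0, -0.101]
contact_force: [-0.5, 0.2, -3.5]
opening: 0.233
```

Run:
```python
from h import *
go(438,-45.5,55,-.101)
save('scene','scene5.png')
for t in ('mallet_head','wedge_tail'): print(t,[(np.round(d['point'],1).tolist(),round(d['confidence'],2)) for d in nets.tip_of(t,'scene')[:2]])
```

```text
pos [443.2 -16.2  54.9] rot [-3.141  0.    -0.101] t 10.28 shift [-0.0056  0.0743 -0.0003] turn [-0.0002  0.      0.0001] rows>= 0.7
mallet_head [([489.1, -21.9, 44.6], 0.9), ([420.6, 319.5, 4.4], 0.17)]
wedge_tail [([491.5, 16.2, 42.2], 0.75)]
```

Request:
{"method": "carry_out", "body": {"increments": [[[0,0.06,0,0,0,0],[0,0.06,0,0,0,0],[0,0.02,0,0,0,0],[0,-0.015,0,0,0,0],[0,-0.015,0,0,0,0]]]}}

```text
clock: 10.85
eef_pos: [443.8, -10.5, 54.9]
tcp_rot: [-3.141, -0.0, -0.101]
contact_force: [-0.3, 0.0, -2.2]
opening: 0.238
```

Request:
{"method": "carry_out", "body": {"increments": [[[0,0.06,0,0,0,0],[0,0.06,0,0,0,0],[0,0.02,0,0,0,0],[0,-0.008,0,0,0,0],[0,-0.008,0,0,0,0]]]}}

```text
clock: 11.27
eef_pos: [444.1, -7.4, 54.9]
tcp_rot: [-3.141, -0.0, -0.101]
contact_force: [-0.1, 0.3, -2.4]
opening: 0.239
```

Request:
{"method": "carry_out", "body": {"increments": [[[0,0,0,0,0,0]]]}}

```text
clock: 11.35
eef_pos: [444.0, -8.0, 54.9]
tcp_rot: [3.142, 0.0, -0.1]
contact_force: [0.8, 0.5, -3.5]
opening: 0.233
```

Request:
{"method": "carry_out", "body": {"increments": [[[0,0.06,0,0,0,0],[0,0.06,0,0,0,0],[0,0.02,0,0,0,0],[0,-0.008,0,0,0,0],[0,-0.008,0,0,0,0]]]}}

```text
clock: 11.77
eef_pos: [444.1, -6.4, 54.9]
tcp_rot: [3.138, 0.0, -0.1]
contact_force: [-1.2, -20.0, -0.3]
opening: 0.236
```

Request:
{"method": "carry_out", "body": {"increments": [[[0,0,0,0,0,0]]]}}

```text
clock: 11.85
eef_pos: [444.1, -6.5, 54.9]
tcp_rot: [3.139, 0.0, -0.1]
contact_force: [-1.2, -17.6, -0.4]
opening: 0.237
```

Request:
{"method": "carry_out", "body": {"increments": [[[0,0.06,0,0,0,0],[0,0.06,0,0,0,0],[0,0.02,0,0,0,0],[0,-0.002,0,0,0,0],[0,-0.002,0,0,0,0]]]}}

```text
clock: 12.27
eef_pos: [443.1, -5.5, 54.7]
tcp_rot: [3.138, 0.003, -0.099]
contact_force: [-5.1, -26.2, 1.2]
opening: 0.236
```

Request:
{"method": "carry_out", "body": {"increments": [[[0,0.06,0,0,0,0],[0,0.1,0,0,0,0],[0,0.17,0,0,0,0],[0,0.25,-0.05,0,0,0],[0,0.33,-0.1,0,0,0]]]}}

```text
clock: 12.68
eef_pos: [429.9, -135.6, 94.5]
tcp_rot: [-3.141, 0.003, -0.1]
contact_force: [1.6, 0.2, -2.5]
opening: 0.235
```

Request:
{"method": "carry_out", "body": {"increments": [[[0,0.1,0,0,0,0],[0,0.2,0,0,0,0],[0,0.3,0,0,0,0],[0,0.3,0,0,0,0],[0,0.3,0,0,0,0]]]}}

```text
clock: 13.1
eef_pos: [418.8, -256.3, 94.9]
tcp_rot: [3.141, -0.0, -0.105]
contact_force: [-0.1, 1.0, -2.9]
opening: 0.233
```

Run:
```python
from h import *
go(499.5,-337,90,.03)
save('top','top6.png'); g=save('scene','scene6.png')
for c in ('top','scene'):
  for t in ('mallet_head','mallet_end','wedge_tail','tool_mat'): print(c,t,[(np.round(d['point'],1).tolist(),round(d['confidence'],2)) for d in nets.tip_of(t,c)[:2]])
g=optics.grab_frame('top');C=cloud(g);im=g['img'].astype(int)
o=(im[...,0]>180)&(im[...,1]>70)&(im[...,1]<150)&(im[...,2]<80)&(C[...,0]>440)&(C[...,0]<530)&(abs(C[...,1])<90)
print(o.sum(),np.median(C[o],0))
im=cv2.imread('pics/scene6.png')[120:320,200:400]; cv2.imwrite('pics/c6.png',cv2.resize(im,None,fx=3,fy=3))
```

```text
pos [ 418.8 -256.3   94.9] rot [ 3.141 -0.    -0.105] t 13.1 shift [0.2216 0.1795 0.0124] turn [ 0.0002 -0.0005 -0.1285] rows>= 2.7
top mallet_head [([466.0, -262.5, 82.6], 0.98), ([753.3, -88.3, -1.0], 0.43)]
top mallet_end [([292.8, -242.4, 83.3], 0.6), ([733.5, 249.5, -1.5], 0.47)]
top wedge_tail [([495.0, 26.6, 43.6], 0.89), ([736.5, 251.9, 0.2], 0.56)]
top tool_mat [([423.7, -257.6, 68.2], 0.32)]
scene mallet_head [([463.8, -260.9, 84.1], 0.66)]
scene mallet_end [([292.9, -239.1, 87.4], 0.71)]
scene wedge_tail [([492.2, 26.0, 42.0], 0.92), ([610.8, 60.8, -1.1], 0.54)]
scene tool_mat [([460.5, -365.9, -0.4], 0.71), ([423.1, -259.5, 61.7], 0.46)]
57 [489.27478867  32.47094465  63.54413044]
```

View pics/c6.png

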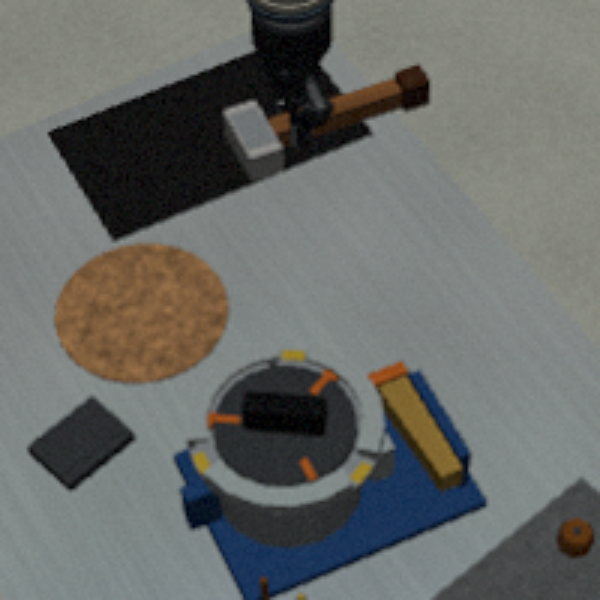

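View pics/top6.png

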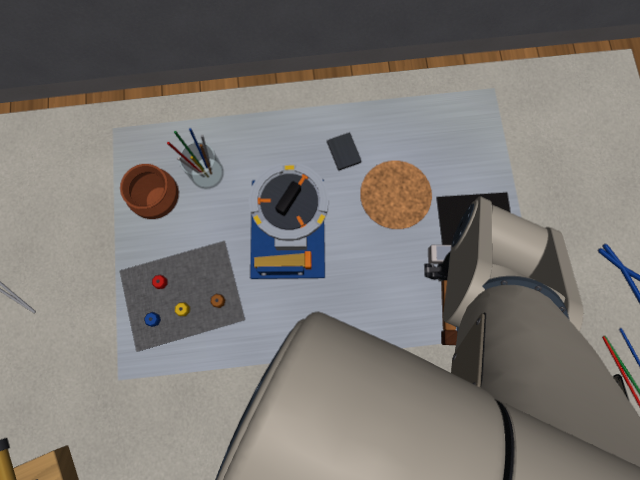

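Request:
{"method": "carry_out", "body": {"increments": [[[0.08,0.08,0,0,0,-0.053],[0.16,0.16,0,0,0,-0.053],[0.231,0.242,0,0,0,-0.053],[0.231,0.242,0,0,0,-0.053],[0.231,0.242,0,0,0,-0.053]]]}}

```text
clock: 14.07
eef_pos: [503.4, -362.7, 95.0]
tcp_rot: [3.14, -0.002, -0.046]
contact_force: [-1.2, 0.6, -2.9]
opening: 0.234
```

Request:
{"method": "carry_out", "body": {"increments": [[[0,0,0.05,0,0,0],[0,0,0.1,0,0,0],[0,0,0.13,0,0,0],[0,0,0.15,0,0,0],[0,0,0.15,0,0,0]]]}}

```text
clock: 14.48
eef_pos: [500.0, -358.8, 33.2]
tcp_rot: [-3.14, 0.003, -0.045]
contact_force: [-0.4, -0.4, -3.5]
opening: 0.235
```

Run:
```python
from h import *
go(501,-362,32.5,-.045)
save('scene','scene7.png')
for t in ('mallet_head','mallet_end','tool_mat'): print(t,[(np.round(d['point'],1).tolist(),round(d['confidence'],2)) for d in nets.tip_of(t,'scene')[:2]])
```

```text
pos [ 500.  -358.8   33.2] rot [-3.14e+00  3.00e-03 -4.50e-02] t 14.48 shift [0.003  0.0079 0.0017] turn [-0.0018  0.0028 -0.0001] rows>= 0.1
mallet_head [([544.0, -362.1, 19.4], 0.73)]
mallet_end [([374.6, -351.5, 25.6], 0.74)]
tool_mat [([464.4, -364.8, 0.6], 0.58)]
```

Request:
{"method": "carry_out", "body": {"increments": [[[0,0,0.003,0,0,0],[0,0,0.003,0,0,0],[0,0,0.003,0,0,0]]]}}

```text
clock: 14.93
eef_pos: [501.5, -360.3, 34.2]
tcp_rot: [3.141, -0.001, -0.045]
contact_force: [-0.5, -0.5, -2.8]
opening: 0.233
```

Request:
{"method": "carry_out", "body": {"increments": [[[0,0,0,0,0,0],[0,0,0,0,0,0],[0,0,0,0,0,0],[0,0,0,0,0,0],[0,0,0,0,0,0]]], "hand": 0}}

```text
clock: 15.35
eef_pos: [501.4, -360.2, 33.8]
tcp_rot: [3.141, -0.0, -0.045]
contact_force: [-0.1, 0.7, 0.3]
opening: 0.924
```

Request:
{"method": "carry_out", "body": {"increments": [[[0,0,-0.05,0,0,0],[0,0,-0.15,0,0,0],[0,0,-0.25,0,0,0],[0,0,-0.35,0,0,0],[0,0,-0.4,0,0,0]]]}}

```text
clock: 15.77
eef_pos: [502.8, -361.2, 198.8]
tcp_rot: [3.138, -0.005, -0.045]
contact_force: [1.3, -0.8, -0.2]
opening: 0.998
```

Run:
```python
from h import *
go(610.8,59,190,-.64)
save('scene','scene8.png')
for t in ('mallet_head','mallet_end','lid_grip'): print(t,[(np.round(d['point'],1).tolist(),round(d['confidence'],2)) for d in nets.tip_of(t,'scene')[:2]])
```

```text
pos [ 502.8 -361.2  198.8] rot [ 3.138 -0.005 -0.045] t 15.77 shift [ 0.222  -1.0618  0.0197] turn [ 0.0015 -0.0053  0.5678] rows>= 10.4
mallet_head [([543.5, -362.5, 19.2], 0.65), ([405.5, 389.5, 4.3], 0.52)]
mallet_end [([375.7, -354.8, 23.3], 0.69)]
lid_grip [([613.8, 55.0, 132.4], 0.64)]
```

View pics/scene8.png

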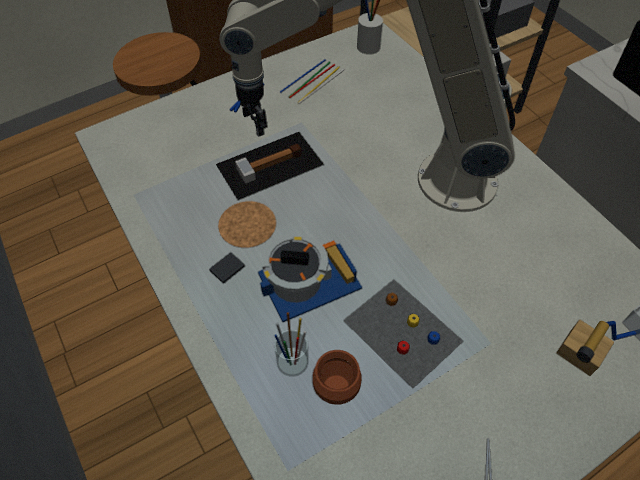

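Request:
{"method": "carry_out", "body": {"increments": [[[0.1,-0.5,0,0,0,0.29],[0.1,-0.5,0,0,0,0.29],[0.1,-0.5,0,0,0,0.29],[0.1,-0.5,0,0,0,0.29],[0.1,-0.5,0,0,0,0.29]]]}}

```text
clock: 16.38
eef_pos: [549.2, -160.0, 191.6]
tcp_rot: [3.141, 0.003, -0.35]
contact_force: [1.1, 0.0, 0.3]
opening: 0.999
```

Run:
```python
from h import *
go(611,58.8,170,-.646)
```

```text
pos [ 549.2 -160.   191.6] rot [ 3.141e+00  3.000e-03 -3.500e-01] t 16.38 shift [-0.0424 -0.5668  0.0539] turn [0.0006 0.0033 0.2825] rows>= 5.5
```

Request:
{"method": "carry_out", "body": {"increments": [[[-0.042,-0.567,0,0,0,0.282],[-0.042,-0.567,0,0,0,0.282],[-0.042,-0.567,0,0,0,0.282],[-0.042,-0.567,0,0,0,0.282],[-0.042,-0.567,0,0,0,0.282]]]}}

```text
clock: 16.8
eef_pos: [604.3, 34.6, 191.5]
tcp_rot: [3.139, 0.003, -0.645]
contact_force: [0.7, -0.7, 0.1]
opening: 1.001
```

Request:
{"method": "carry_out", "body": {"increments": [[[0,0,0,0,0,0],[0,0,0,0,0,0],[0,0,0,0,0,0]]]}}

```text
clock: 17.05
eef_pos: [604.2, 32.7, 191.8]
tcp_rot: [3.139, 0.002, -0.643]
contact_force: [-0.4, -1.0, 0.4]
opening: 1.0
```

Run:
```python
from h import *
go(611,58.8,137,-.646)
```

```text
pos [604.2  32.7 191.8] rot [ 3.139e+00  2.000e-03 -6.430e-01] t 17.05 shift [-0.0253 -0.0627  0.137 ] turn [0.0022 0.0022 0.0026] rows>= 1.5
```

Request:
{"method": "carry_out", "body": {"increments": [[[-0.025,-0.063,0,0.002,0.002,0.003],[-0.025,-0.063,0.05,0.002,0.002,0.003],[-0.025,-0.063,0.1,0.002,0.002,0.003],[-0.025,-0.063,0.137,0.002,0.002,0.003],[-0.025,-0.063,0.137,0.002,0.002,0.003]]]}}

```text
clock: 17.47
eef_pos: [609.7, 57.0, 135.1]
tcp_rot: [3.139, 0.003, -0.649]
contact_force: [-1.1, -0.4, 0.0]
opening: 0.999
```

Request:
{"method": "carry_out", "body": {"increments": [[[0,0,0,0,0,0],[0,0,0,0,0,0],[0,0,0,0,0,0],[0,0,0,0,0,0],[0,0,0,0,0,0]]], "hand": 1, "squeeze": 80}}

```text
clock: 17.88
eef_pos: [612.9, 58.7, 139.7]
tcp_rot: [-3.139, -0.003, -0.648]
contact_force: [0.7, 0.5, 0.8]
opening: 0.297
```

Request:
{"method": "carry_out", "body": {"increments": [[[0,0,0,0,0,0],[0,0,0,0,0,0],[0,0,0,0,0,0],[0,0,0,0,0,0],[0,0,0,0,0,0]]]}}

```text
clock: 18.3
eef_pos: [613.1, 58.8, 140.0]
tcp_rot: [-3.139, -0.003, -0.647]
contact_force: [-1.1, -1.0, 6.5]
opening: 0.239
```

Run:
```python
from h import *
s=sense();print(s['contact_force'],s['wrist_torque'])
go(611,58.8,137,-.101)
save('scene','scene9.png')
im=cv2.imread('pics/scene9.png')[180:330,220:380]; cv2.imwrite('pics/c9.png',cv2.resize(im,None,fx=4,fy=4))
```

```text
[-1.07889196 -0.98474367  6.45663295] [-0.18308857  0.1908864  -0.07940361]
pos [613.1  58.8 140. ] rot [-3.139e+00 -3.000e-03 -6.470e-01] t 18.3 shift [-0.0042  0.0031  0.0074] turn [-0.0019 -0.0039 -0.5218] rows>= 4.4
```

View pics/c9.png

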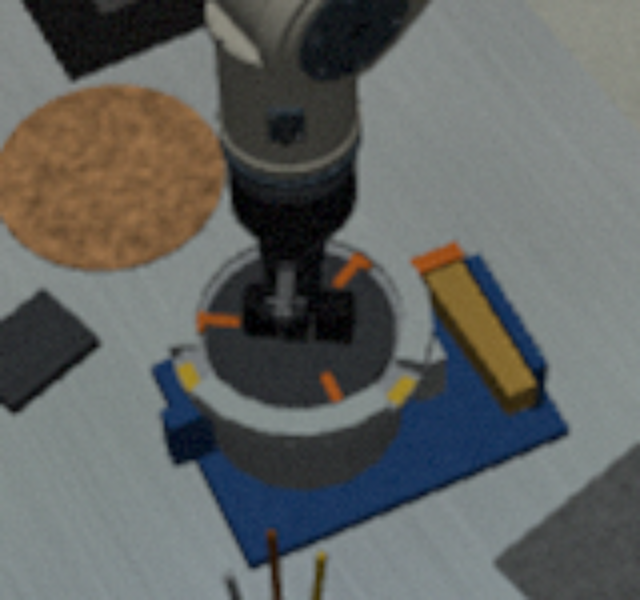

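Request:
{"method": "carry_out", "body": {"increments": [[[0,0,-0.002,0,0,-0.1],[0,0,-0.002,0,0,-0.2],[0,0,-0.002,0,0,-0.3],[0,0,-0.002,0,0,-0.4],[0,0,-0.002,0,0,-0.46]]]}}

```text
clock: 18.77
eef_pos: [612.7, 58.9, 140.0]
tcp_rot: [-3.14, -0.003, -0.16]
contact_force: [-0.1, -0.1, -0.6]
opening: 0.241
```

Run:
```python
from h import *
s=sense();print(s['contact_force'],s['wrist_torque'])
go(611,58.8,137,-.101)
save('scene','scene10.png');g=save('top','top10.png')
im=cv2.imread('pics/scene10.png')[180:330,220:380]; cv2.imwrite('pics/c10.png',cv2.resize(im,None,fx=4,fy=4))
im=cv2.imread('pics/top10.png')[130:300,230:360]; cv2.imwrite('pics/c10t.png',cv2.resize(im,None,fx=4,fy=3.5))
```

```text
[-0.10933618 -0.14473566 -0.58160219] [ 0.08978916 -0.07488395 -0.08141761]
pos [612.7  58.9 140. ] rot [-3.14e+00 -3.00e-03 -1.60e-01] t 18.77 shift [-0.0041  0.001   0.0075] turn [-0.001  -0.0033 -0.0565] rows>= 0.5
```

View pics/c10.png

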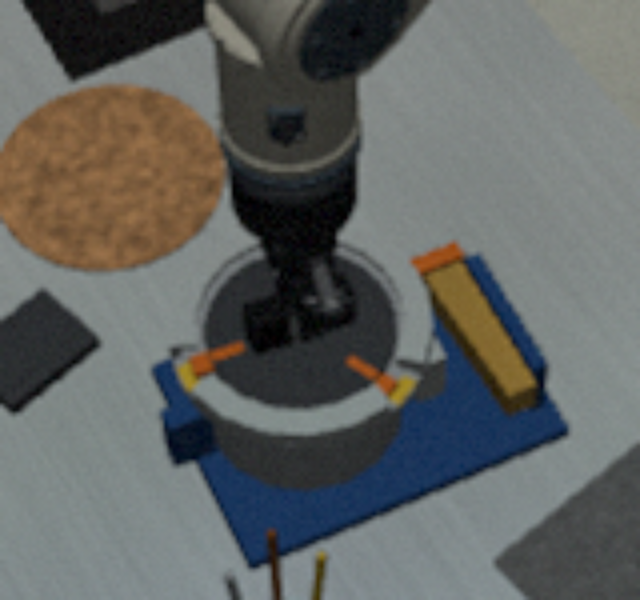

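Request:
{"method": "carry_out", "body": {"increments": [[[0,0,0,0,0,-0.03],[0,0,0,0,0,-0.055],[0,0,0,0,0,-0.055]]]}}

```text
clock: 19.12
eef_pos: [612.7, 58.9, 140.0]
tcp_rot: [-3.141, -0.003, -0.11]
contact_force: [0.9, 1.1, 0.8]
opening: 0.24
```

Run:
```python
from h import *
s=sense();print(s['contact_force'],s['wrist_torque'])
```

```text
[0.94509755 1.09658709 0.83229474] [ 0.22000325 -0.02950243  0.10651267]
```

Request:
{"method": "carry_out", "body": {"increments": [[[0,0,-0.015,0,0,0],[0,0,-0.03,0,0,0],[0,0,-0.03,0,0,0]]]}}

```text
clock: 19.37
eef_pos: [612.9, 58.8, 152.9]
tcp_rot: [-3.141, -0.004, -0.109]
contact_force: [1.1, 0.5, -2.3]
opening: 0.24
```

Run:
```python
from h import *
s=sense();print(s['contact_force'],s['wrist_torque'])
save('scene','scene11.png')
im=cv2.imread('pics/scene11.png')[180:330,220:380]; cv2.imwrite('pics/c11.png',cv2.resize(im,None,fx=4,fy=4))
```

```text
[ 1.06277372  0.48541422 -2.28555074] [-0.02168666 -0.06724596 -0.01220934]
```

View pics/c11.png

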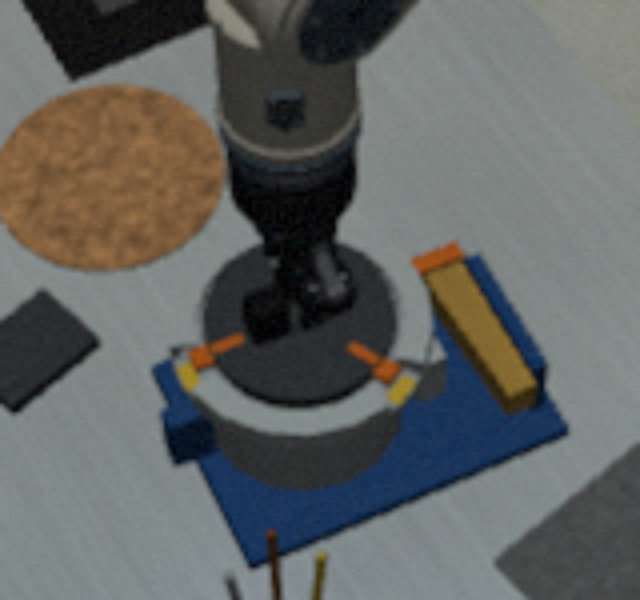

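Request:
{"method": "carry_out", "body": {"increments": [[[0,0,-0.05,0,0,0],[0,0.04,-0.06,0,0,0],[0,0.14,-0.06,0,0,0],[0,0.24,-0.06,0,0,0],[0,0.34,-0.06,0,0,0]]]}}

```text
clock: 19.83
eef_pos: [597.3, -77.4, 175.7]
tcp_rot: [-3.141, -0.003, -0.107]
contact_force: [0.9, 0.5, -2.1]
opening: 0.24
```

Run:
```python
from h import *
g=optics.grab_frame('scene')
for c in ['scene']:
    print([(np.round(d['point'],1).tolist(),round(d['confidence'],2)) for d in nets.tip_of('lid_mat',c)[:2]],[(np.round(d['point'],1).tolist(),round(d['confidence'],2)) for d in nets.tip_of('lid',c)[:2]])
im=cv2.imread('pics/top8.png') if 0 else cv2.imread('pics/top3.png')
im0=cv2.imread('pics/top0.png').astype(int); g=optics.grab_frame('top')
b,gg,rr=im0[...,0],im0[...,1],im0[...,2]
v,u=np.mgrid[0:480,0:640]
m=(rr>110)&(rr>b*1.4)&(u>355)&(u<440)&(v>150)&(v<235)
m=cv2.morphologyEx(m.astype(np.uint8),cv2.MORPH_CLOSE,np.ones((5,5),np.uint8))
cn=max(cv2.findContours(m,0,1)[0],key=cv2.contourArea)[:,0]
# intersect rays with z=4
cam=-g['R'].T@g['t']; P=unproj(g,cn[:,0],cn[:,1],np.full(len(cn),500.)); d=P-cam; Q=cam+d*((4-cam[2])/d[:,2])[:,None]
print(cv2.minEnclosingCircle(Q[:,:2].astype(np.float32)), cv2.fitEllipse(Q[:,:2].astype(np.float32)))
go(632,-188,160,-.11)
```

```text
[([627.8, -191.5, 1.5], 0.64), ([679.9, 368.8, 4.1], 0.43)] [([593.4, -80.1, 137.4], 0.85), ([491.6, 25.4, 40.1], 0.45)]
((630.7966918945312, -189.4876708984375), 84.4041748046875) ((630.8172607421875, -189.58358764648438), (165.4606170654297, 166.07284545898438), 93.1313705444336)
pos [597.4 -77.5 175.5] rot [-3.141e+00 -3.000e-03 -1.110e-01] t 20.03 shift [0.1167 0.2648 0.0387] turn [-0.0009 -0.0025 -0.0013] rows>= 2.8
```

Request:
{"method": "carry_out", "body": {"increments": [[[0.04,0.09,0.03,0,0,0],[0.08,0.18,0.08,0,0,0],[0.117,0.268,0.15,0,0,0],[0.117,0.268,0.2,0,0,0],[0.117,0.268,0.2,0,0,0]]]}}

```text
clock: 20.45
eef_pos: [630.9, -188.2, 90.6]
tcp_rot: [-3.14, 0.003, -0.11]
contact_force: [-2.0, 0.7, -4.5]
opening: 0.24
```

Request:
{"method": "carry_out", "body": {"increments": [[[0,0,0.03,0,0,0],[0,0,0.07,0,0,0],[0,0,0.1,0,0,0],[0,0,0.12,0,0,0],[0,0,0.12,0,0,0]]]}}

```text
clock: 20.87
eef_pos: [632.2, -186.6, 46.2]
tcp_rot: [-3.14, -0.001, -0.107]
contact_force: [-0.5, -0.3, -2.6]
opening: 0.238
```

Run:
```python
from h import *
go(632,-189.5,45,-.11)
g=save('scene','scene12.png')
print([(np.round(d['point'],1).tolist(),round(d['confidence'],2)) for d in nets.tip_of('lid','scene')[:2]])
```

```text
pos [ 632.2 -186.6   46.2] rot [-3.14e+00 -1.00e-03 -1.07e-01] t 20.87 shift [0.0003 0.0073 0.0031] turn [-0.0012 -0.0006  0.0028] rows>= 0.1
[([628.2, -187.7, 5.1], 0.85)]
```

Request:
{"method": "carry_out", "body": {"increments": [[[0,0.005,0.003,0,0,0],[0,0.005,0.005,0,0,0],[0,0.005,0.005,0,0,0]]]}}

```text
clock: 21.22
eef_pos: [633.1, -190.2, 46.2]
tcp_rot: [-3.141, -0.004, -0.108]
contact_force: [-0.4, -0.2, -3.6]
opening: 0.238
```

Request:
{"method": "carry_out", "body": {"increments": [[[0,0,0,0,0,0],[0,0,0,0,0,0],[0,0,0,0,0,0],[0,0,0,0,0,0],[0,0,0,0,0,0]]], "hand": 0}}

```text
clock: 21.63
eef_pos: [632.9, -190.0, 45.8]
tcp_rot: [-3.141, -0.003, -0.108]
contact_force: [-0.2, -0.2, -1.0]
opening: 0.926
```

Request:
{"method": "carry_out", "body": {"increments": [[[0,0,-0.04,0,0,0],[0,0,-0.12,0,0,0],[0,0,-0.22,0,0,0],[0,0,-0.32,0,0,0],[0,0,-0.4,0,0,0]]]}}

```text
clock: 22.05
eef_pos: [632.8, -190.2, 208.7]
tcp_rot: [-3.141, -0.005, -0.108]
contact_force: [0.8, -0.3, 1.0]
opening: 1.001
```

Request:
{"method": "carry_out", "body": {"increments": [[[-0.1,-0.1,0,0,0,0],[-0.2,-0.2,0,0,0,0],[-0.27,-0.27,0,0,0,0],[-0.34,-0.34,0,0,0,0],[-0.37,-0.37,0,0,0,0]]]}}

```text
clock: 22.47
eef_pos: [500.3, -26.6, 205.5]
tcp_rot: [-3.141, -0.003, -0.109]
contact_force: [1.4, 0.4, 0.0]
opening: 1.001
```

Run:
```python
from h import *
go(428,241,150,-.11)
g=save('scene','scene13.png')
for t in('lid','mallet_head','mallet_end'):print(t,[(np.round(d['point'],1).tolist(),round(d['confidence'],2)) for d in nets.tip_of(t,'scene')[:2]])
C=cloud(g)
for d in nets.trace('bead0','scene')+[dict(x,p=1) for x in []]: 
    P=C[d['mask']]; print('bead',round(d['confidence'],2),np.median(P,0).round(1),g['img'][d['mask']].mean(0).round())
print([(np.round(d['point'],1).tolist(),round(d['confidence'],2)) for d in nets.tip_of('bead0','scene')])
```

```text
pos [500.3 -26.6 205.5] rot [-3.141e+00 -3.000e-03 -1.090e-01] t 22.47 shift [-0.2528 -0.6453  0.1383] turn [-0.0008 -0.0032  0.0011] rows>= 6.8
lid [([629.1, -189.8, 2.8], 0.89)]
mallet_head [([546.3, -365.1, 18.5], 0.94)]
mallet_end [([376.5, -355.5, 24.7], 0.72)]
bead 0.61 [489.1 373.6  26.3] [101.  22.  20.]
bead 0.51 [421.6 325.7  27.8] [115.  98.  31.]
bead 0.46 [407.4 392.6  26.8] [18. 40. 80.]
bead 0.27 [499.7  93.6  56.2] [108.  84.  40.]
[([420.2, 319.8, 4.1], 0.6), ([428.9, 238.8, 5.4], 0.58), ([488.5, 367.9, 2.0], 0.57), ([407.2, 387.7, 3.6], 0.42)]
```

View pics/scene13.png

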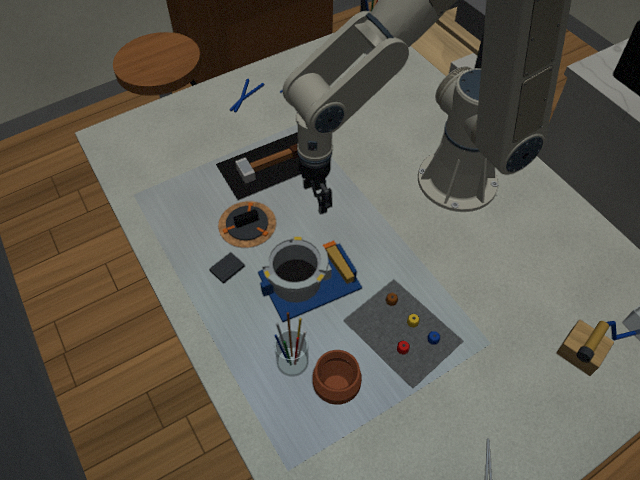

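Request:
{"method": "carry_out", "body": {"increments": [[[-0.18,-0.45,0.03,0,0,0],[-0.18,-0.45,0.03,0,0,0],[-0.18,-0.45,0.03,0,0,0],[-0.18,-0.45,0.03,0,0,0],[-0.18,-0.45,0.03,0,0,0]]], "hand": 0.4, "squeeze": 35}}

```text
clock: 23.18
eef_pos: [449.9, 161.0, 193.1]
tcp_rot: [-3.14, -0.003, -0.11]
contact_force: [-0.6, 0.4, -0.3]
opening: 0.598
```

Request:
{"method": "carry_out", "body": {"increments": [[[-0.073,-0.195,0.1,0,0,0],[-0.073,-0.195,0.1,0,0,0],[-0.073,-0.195,0.1,0,0,0],[-0.073,-0.195,0.1,0,0,0]]]}}

```text
clock: 23.52
eef_pos: [429.1, 241.2, 151.8]
tcp_rot: [3.141, -0.001, -0.106]
contact_force: [0.1, -0.4, -0.3]
opening: 0.603
```

Request:
{"method": "carry_out", "body": {"increments": [[[0,0,0,0,0,0],[0,0,0,0,0,0]]]}}

```text
clock: 23.68
eef_pos: [430.3, 238.9, 153.5]
tcp_rot: [-3.141, -0.003, -0.109]
contact_force: [0.3, -0.2, -0.4]
opening: 0.606
```

Run:
```python
from h import *
go(428,241,27,-.109)
for c in ('scene','top'):
  g=save(c,c+'14.png')
  print([(np.round(d['point'],1).tolist(),round(d['confidence'],2)) for d in nets.tip_of('bead0',c)])
im=cv2.imread('pics/scene14.png')[230:400,340:500]; cv2.imwrite('pics/c14.png',cv2.resize(im,None,fx=3.5,fy=3.5))
print(sense()['opening'])
```

```text
pos [430.3 238.9 153.5] rot [-3.141e+00 -3.000e-03 -1.090e-01] t 23.68 shift [-0.0072 -0.0045  0.3163] turn [-0.0006 -0.0032 -0.0002] rows>= 3.0
[([488.7, 366.0, 2.7], 0.58), ([409.3, 386.8, 4.7], 0.57), ([420.5, 320.6, 3.8], 0.51), ([428.1, 238.4, 1.6], 0.5), ([610.5, 57.5, 0.6], 0.48)]
[([401.1, 386.2, 5.9], 0.66), ([427.4, 241.9, 6.1], 0.51)]
0.5987400204901603
```

View pics/c14.png

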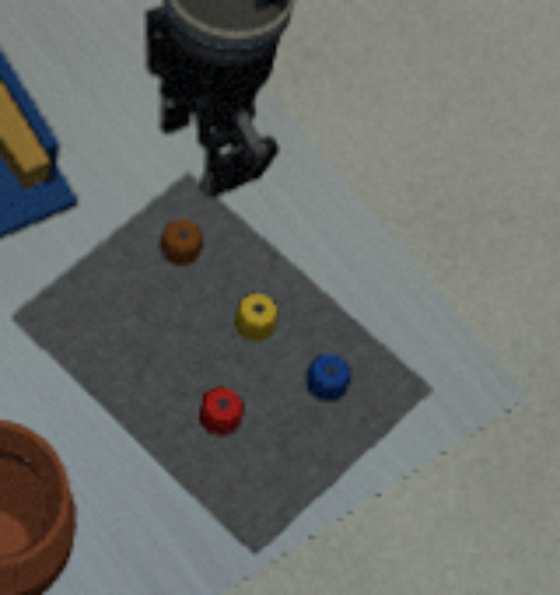

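View pics/top14.png

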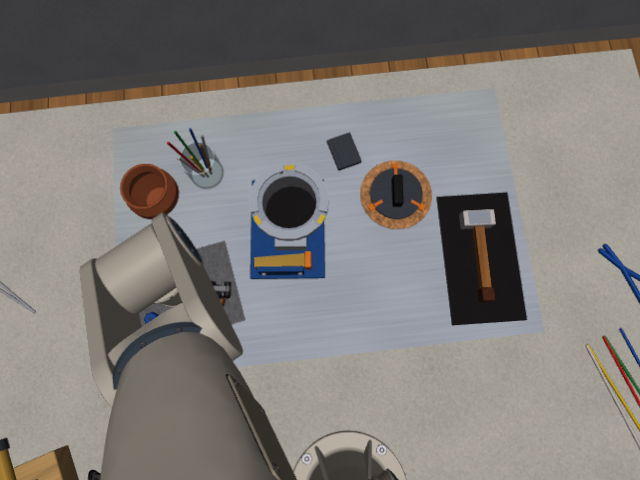

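Request:
{"method": "carry_out", "body": {"increments": [[[-0.006,-0.003,0.1,0,0,0],[-0.006,-0.003,0.2,0,0,0],[-0.006,-0.003,0.27,0,0,0],[-0.006,-0.003,0.316,0,0,0],[-0.006,-0.003,0.316,0,0,0]]]}}

```text
clock: 24.3
eef_pos: [425.6, 239.6, 24.0]
tcp_rot: [3.139, 0.001, -0.109]
contact_force: [-0.3, -0.4, -0.0]
opening: 0.6
```

Request:
{"method": "carry_out", "body": {"increments": [[[0,0,0,0,0,0],[0,0,0,0,0,0],[0,0,0,0,0,0],[0,0,0,0,0,0],[0,0,0,0,0,0]]], "hand": 1, "squeeze": 35}}

```text
clock: 24.72
eef_pos: [428.0, 241.6, 27.9]
tcp_rot: [-3.14, -0.005, -0.108]
contact_force: [-0.5, -0.1, -0.8]
opening: 0.362
```

Request:
{"method": "carry_out", "body": {"increments": [[[0,0,0,0,0,0],[0,0,0,0,0,0],[0,0,-0.05,0,0,0],[0,0,-0.15,0,0,0],[0,0,-0.25,0,0,0]]]}}

```text
clock: 25.13
eef_pos: [425.9, 240.6, 127.3]
tcp_rot: [3.14, -0.0, -0.108]
contact_force: [1.3, 0.5, -0.7]
opening: 0.357
```

Run:
```python
from h import *
go(637,56,180,-.109)
print(sense()['opening'])
```

```text
pos [425.9 240.6 127.3] rot [ 3.14  -0.    -0.108] t 25.13 shift [ 0.5746  0.402  -0.1313] turn [ 0.0011 -0.0002  0.0008] rows>= 6.8
0.3569024615862041
```

Request:
{"method": "carry_out", "body": {"increments": [[[0.03,0.02,-0.09,0,0,0],[0.1,0.07,-0.13,0,0,0],[0.18,0.126,-0.13,0,0,0],[0.26,0.182,-0.13,0,0,0],[0.34,0.238,-0.13,0,0,0]]]}}

```text
clock: 25.55
eef_pos: [553.1, 130.8, 180.4]
tcp_rot: [-3.14, -0.005, -0.108]
contact_force: [1.6, 1.6, 0.0]
opening: 0.358
```

Request:
{"method": "carry_out", "body": {"increments": [[[0.08,0.055,0,0,0,0],[0.16,0.11,0,0,0,0],[0.232,0.163,0,0,0,0],[0.232,0.163,0,0,0,0],[0.232,0.163,0,0,0,0]]]}}

```text
clock: 25.97
eef_pos: [637.8, 55.6, 179.2]
tcp_rot: [-3.141, -0.003, -0.111]
contact_force: [-1.6, 0.5, -0.1]
opening: 0.355
```

Run:
```python
from h import *
go(637,56,80,-.109)
print(sense()['opening'])
save('scene','scene15.png')
im=cv2.imread('pics/scene15.png')[150:320,220:380]; cv2.imwrite('pics/c15.png',cv2.resize(im,None,fx=3.5,fy=3.5))
```

```text
pos [637.8  55.6 179.2] rot [-3.141e+00 -3.000e-03 -1.110e-01] t 25.97 shift [-0.0029 -0.0006  0.2481] turn [-0.0007 -0.0028 -0.0017] rows>= 2.4
0.3551508331383822
```

View pics/c15.png

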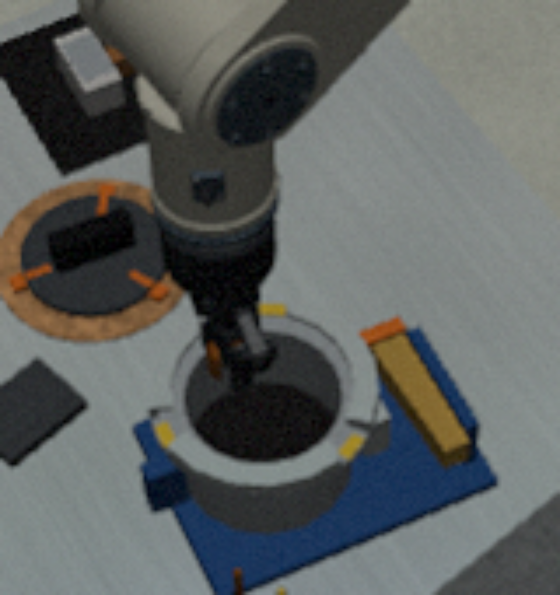

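Request:
{"method": "carry_out", "body": {"increments": [[[-0.017,0,0.06,0,0,0],[-0.017,0,0.14,0,0,0],[-0.017,0,0.2,0,0,0],[-0.017,0,0.238,0,0,0],[-0.017,0,0.238,0,0,0]]]}}

```text
clock: 26.43
eef_pos: [626.9, 58.8, 80.9]
tcp_rot: [3.141, 0.003, -0.107]
contact_force: [-0.6, -0.1, -0.8]
opening: 0.358
```

Request:
{"method": "carry_out", "body": {"increments": [[[0,0,0,0,0,0],[0,0,0,0,0,0],[0,0,0,0,0,0]]], "hand": 0.5}}

```text
clock: 26.68
eef_pos: [631.4, 58.4, 85.9]
tcp_rot: [-3.14, -0.005, -0.108]
contact_force: [-0.3, 0.0, -0.6]
opening: 0.502
```

Request:
{"method": "carry_out", "body": {"increments": [[[0,0,-0.06,0,0,0],[0,0,-0.16,0,0,0],[0,0,-0.24,0,0,0],[-0.06,-0.05,-0.24,0,0,0],[-0.13,-0.11,-0.24,0,0,0]]]}}

```text
clock: 27.1
eef_pos: [586.1, 106.8, 184.3]
tcp_rot: [-3.139, -0.011, -0.111]
contact_force: [-0.8, 1.1, -0.7]
opening: 0.499
```

Run:
```python
from h import *
go(420.5,321,150,-.109)
print(sense()['opening'])
save('scene','scene16.png')
print([(np.round(d['point'],1).tolist(),round(d['confidence'],2)) for d in nets.tip_of('bead0','scene')])
im=cv2.imread('pics/scene16.png')[230:400,220:480]; cv2.imwrite('pics/c16.png',cv2.resize(im,None,fx=3,fy=3))
```

```text
pos [586.1 106.8 184.3] rot [-3.139 -0.011 -0.111] t 27.1 shift [-0.4716 -0.4861  0.0818] turn [-0.0027 -0.0105 -0.0018] rows>= 6.5
0.49872656603921833
[([406.6, 392.2, 4.5], 0.68), ([630.7, 56.4, 29.3], 0.57), ([487.2, 367.8, 3.0], 0.54), ([418.3, 320.2, 2.3], 0.46)]
```

View pics/c16.png

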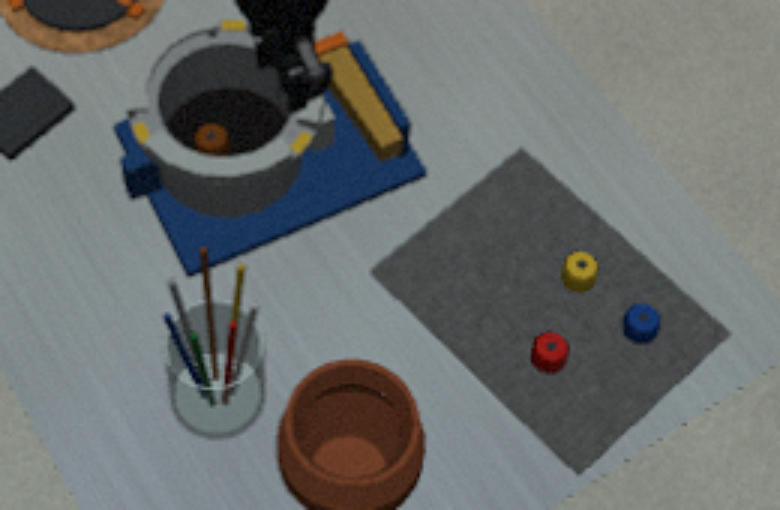

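Request:
{"method": "carry_out", "body": {"increments": [[[-0.34,-0.35,0,0,0,0],[-0.34,-0.35,0,0,0,0],[-0.34,-0.35,0,0,0,0],[-0.34,-0.35,0,0,0,0],[-0.34,-0.35,0,0,0,0]]], "hand": 0.4}}

```text
clock: 27.62
eef_pos: [461.6, 263.1, 181.0]
tcp_rot: [-3.139, -0.004, -0.108]
contact_force: [0.7, 0.5, -0.1]
opening: 0.603
```

Request:
{"method": "carry_out", "body": {"increments": [[[-0.133,-0.137,0.1,0,0,0],[-0.133,-0.137,0.1,0,0,0],[-0.133,-0.137,0.1,0,0,0],[-0.133,-0.137,0.1,0,0,0],[-0.133,-0.137,0.1,0,0,0]]]}}

```text
clock: 28.03
eef_pos: [417.0, 321.5, 140.5]
tcp_rot: [-3.14, -0.004, -0.107]
contact_force: [0.9, -0.9, -0.1]
opening: 0.6
```

Run:
```python
from h import *
go(420,320.5,27,-.109)
save('scene','scene17.png')
print([(np.round(d['point'],1).tolist(),round(d['confidence'],2)) for d in nets.tip_of('bead0','scene')])
```

```text
pos [417.  321.5 140.5] rot [-3.14  -0.004 -0.107] t 28.03 shift [0.0065 0.0022 0.2839] turn [-0.0014 -0.004   0.0019] rows>= 2.7
[([487.6, 367.0, 1.0], 0.71), ([406.8, 387.8, 6.9], 0.69), ([418.5, 320.1, 3.5], 0.61), ([628.4, 57.7, 29.2], 0.45)]
```

Request:
{"method": "carry_out", "body": {"increments": [[[0.004,0.002,0.09,0,0,0],[0.004,0.002,0.18,0,0,0],[0.004,0.002,0.25,0,0,0],[0.004,0.002,0.282,0,0,0],[0.004,0.002,0.282,0,0,0]]]}}

```text
clock: 28.55
eef_pos: [418.0, 318.3, 24.7]
tcp_rot: [3.14, -0.0, -0.11]
contact_force: [0.0, -0.3, 0.3]
opening: 0.601
```

Request:
{"method": "carry_out", "body": {"increments": [[[0,0,0,0,0,0],[0,0,0,0,0,0],[0,0,0,0,0,0],[0,0,0,0,0,0],[0,0,0,0,0,0]]], "hand": 1, "squeeze": 35}}

```text
clock: 28.97
eef_pos: [419.1, 320.8, 28.1]
tcp_rot: [-3.139, -0.005, -0.108]
contact_force: [0.2, -0.9, 7.5]
opening: 0.357
```

Request:
{"method": "carry_out", "body": {"increments": [[[0,0,0,0,0,0],[0,0,0,0,0,0],[0,0,-0.08,0,0,0],[0,0,-0.18,0,0,0],[0,0,-0.28,0,0,0]]]}}

```text
clock: 29.38
eef_pos: [417.1, 319.8, 139.8]
tcp_rot: [3.141, -0.001, -0.108]
contact_force: [1.4, 0.2, 0.6]
opening: 0.356
```

Run:
```python
from h import *
go(590,61,180,-.109)
print(sense()['opening'])
```

```text
pos [417.1 319.8 139.8] rot [ 3.141e+00 -1.000e-03 -1.080e-01] t 29.38 shift [ 0.4997  0.5966 -0.0993] turn [ 0.0006 -0.0013  0.0008] rows>= 7.5
0.3557889904456897
```

Request:
{"method": "carry_out", "body": {"increments": [[[0.03,0.04,-0.08,0,0,0],[0.09,0.11,-0.1,0,0,0],[0.155,0.185,-0.1,0,0,0],[0.22,0.26,-0.1,0,0,0],[0.285,0.335,-0.1,0,0,0]]]}}

```text
clock: 29.8
eef_pos: [517.5, 173.5, 180.3]
tcp_rot: [-3.14, -0.005, -0.107]
contact_force: [0.7, -0.2, -0.3]
opening: 0.361
```

Request:
{"method": "carry_out", "body": {"increments": [[[0.065,0.075,0,0,0,0],[0.13,0.15,0,0,0,0],[0.19,0.22,0,0,0,0],[0.213,0.26,0,0,0,0],[0.213,0.26,0,0,0,0]]]}}

```text
clock: 30.22
eef_pos: [591.9, 58.8, 179.7]
tcp_rot: [-3.141, -0.005, -0.111]
contact_force: [-0.2, -0.1, -0.7]
opening: 0.358
```

Run:
```python
from h import *
go(590,61,84,-.109)
print(sense()['opening'])
```

```text
pos [591.9  58.8 179.7] rot [-3.141 -0.005 -0.111] t 30.22 shift [-0.0064 -0.005   0.2392] turn [-0.0002 -0.0045 -0.0022] rows>= 2.3
0.35753394491637847
```

Request:
{"method": "carry_out", "body": {"increments": [[[-0.006,-0.005,0.06,0,0,0],[-0.006,-0.005,0.14,0,0,0],[-0.006,-0.005,0.2,0,0,0],[-0.006,-0.005,0.24,0,0,0],[-0.006,-0.005,0.24,0,0,0]]]}}

```text
clock: 30.63
eef_pos: [585.3, 64.9, 80.2]
tcp_rot: [3.141, 0.003, -0.108]
contact_force: [-1.0, 0.9, 0.1]
opening: 0.359
```

Request:
{"method": "carry_out", "body": {"increments": [[[0,0,0,0,0,0],[0,0,0,0,0,0],[0,0,0,0,0,0]]], "hand": 0.5}}

```text
clock: 30.88
eef_pos: [589.2, 64.8, 84.9]
tcp_rot: [-3.14, -0.005, -0.108]
contact_force: [0.2, -0.4, -0.2]
opening: 0.498
```

Request:
{"method": "carry_out", "body": {"increments": [[[0,0,-0.06,0,0,0],[0,0,-0.16,0,0,0],[0,0,-0.24,0,0,0],[-0.01,-0.08,-0.24,0,0,0],[-0.03,-0.17,-0.24,0,0,0]]]}}

```text
clock: 31.3
eef_pos: [586.0, 132.9, 183.8]
tcp_rot: [-3.139, -0.01, -0.112]
contact_force: [-0.0, 1.1, 0.1]
opening: 0.498
```

Run:
```python
from h import *
go(486.5,368,150,1.46)
print(sense()['opening'])
save('scene','scene18.png')
print([(np.round(d['point'],1).tolist(),round(d['confidence'],2)) for d in nets.tip_of('bead0','scene')])
im=cv2.imread('pics/scene18.png')[230:400,220:480]; cv2.imwrite('pics/c18.png',cv2.resize(im,None,fx=3,fy=3))
```

```text
pos [586.  132.9 183.8] rot [-3.139 -0.01  -0.112] t 31.3 shift [-0.3137 -0.556   0.0828] turn [ 0.0057 -0.01   -1.5008] rows>= 12.6
0.49765285293278433
[([408.0, 391.0, 3.9], 0.62), ([486.5, 366.3, 4.3], 0.55), ([588.8, 66.0, 32.3], 0.52)]
```

View pics/c18.png

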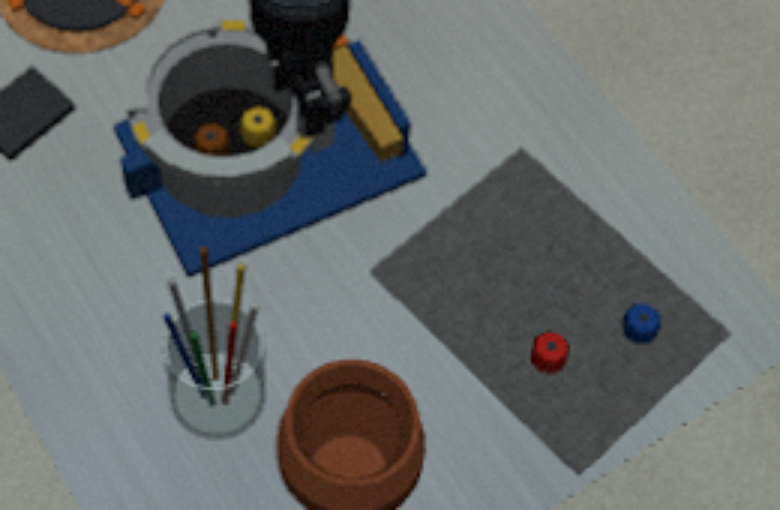

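Request:
{"method": "carry_out", "body": {"increments": [[[-0.25,-0.42,0,0,0,-0.59],[-0.25,-0.42,0,0,0,-0.59],[-0.25,-0.42,0,0,0,-0.59],[-0.25,-0.42,0,0,0,-0.59],[-0.25,-0.42,0,0,0,-0.59]]], "hand": 0.4}}

```text
clock: 31.82
eef_pos: [500.9, 313.6, 180.2]
tcp_rot: [3.141, -0.004, 0.517]
contact_force: [0.2, 0.9, -0.6]
opening: 0.601
```

Request:
{"method": "carry_out", "body": {"increments": [[[0,0,0,0,0,-0.59],[0,0,0,0,0,-0.59],[0,0,0,0,0,-0.59],[0,0,0,0,0,-0.59],[0,0,0,0,0,-0.59]]]}}

```text
clock: 32.23
eef_pos: [502.3, 311.0, 180.1]
tcp_rot: [3.138, -0.003, 1.134]
contact_force: [-1.0, 0.4, -0.5]
opening: 0.596
```

Run:
```python
from h import *
go(486.5,368,110,1.46)
```

```text
pos [502.3 311.  180.1] rot [ 3.138e+00 -3.000e-03  1.134e+00] t 32.23 shift [ 0.1119 -0.0966  0.1752] turn [ 0.0036 -0.0019 -0.3111] rows>= 2.6
```

Request:
{"method": "carry_out", "body": {"increments": [[[0.112,-0.097,0.17,0.003,0,-0.311],[0.112,-0.097,0.17,0.003,0,-0.311],[0.112,-0.097,0.17,0.003,0,-0.311],[0.112,-0.097,0.17,0.003,0,-0.311],[0.112,-0.097,0.17,0.003,0,-0.311]]]}}

```text
clock: 32.65
eef_pos: [486.6, 368.1, 111.6]
tcp_rot: [3.141, -0.001, 1.451]
contact_force: [1.3, 0.5, 0.4]
opening: 0.601
```

Run:
```python
from h import *
g=save('scene','scene19.png')
go(486.5,368,27,1.46)
print([(np.round(d['point'],1).tolist(),round(d['confidence'],2)) for d in nets.tip_of('bead0','scene')])
```

```text
pos [487.1 368.1 112.2] rot [ 3.141e+00 -2.000e-03  1.450e+00] t 32.7 shift [-0.0008 -0.0017  0.213 ] turn [ 0.0009 -0.0019 -0.0092] rows>= 2.0
[([590.0, 65.0, 31.3], 0.71), ([405.3, 388.6, 7.4], 0.56), ([628.8, 54.3, 31.0], 0.48), ([488.5, 368.9, 2.4], 0.46)]
```

Request:
{"method": "carry_out", "body": {"increments": [[[0,0,0.09,0,0,0],[0,0,0.16,0,0,0],[0,0,0.212,0,0,0],[0,0,0.212,0,0,0]]]}}

```text
clock: 33.08
eef_pos: [485.3, 366.3, 23.9]
tcp_rot: [-3.138, 0.002, 1.45]
contact_force: [-0.2, -0.3, 0.4]
opening: 0.601
```

Request:
{"method": "carry_out", "body": {"increments": [[[0,0,0,0,0,0],[0,0,0,0,0,0],[0,0,0,0,0,0],[0,0,0,0,0,0],[0,0,0,0,0,0]]], "hand": 1, "squeeze": 35}}

```text
clock: 33.5
eef_pos: [487.6, 369.0, 28.1]
tcp_rot: [3.14, -0.003, 1.453]
contact_force: [-1.2, -1.9, 8.4]
opening: 0.354
```

Request:
{"method": "carry_out", "body": {"increments": [[[0,0,0,0,0,0],[0,0,0,0,0,0],[0,0,-0.08,0,0,0],[0,0,-0.18,0,0,0],[0,0,-0.28,0,0,0]]]}}

```text
clock: 33.92
eef_pos: [485.8, 367.8, 139.4]
tcp_rot: [-3.14, -0.0, 1.453]
contact_force: [1.0, 1.2, 0.5]
opening: 0.356
```

Run:
```python
from h import *
go(614,87,180,1.46)
print(sense()['opening'])
```

```text
pos [485.8 367.8 139.4] rot [-3.14  -0.     1.453] t 33.92 shift [-0.6594  0.4006 -0.1022] turn [-0.0013 -0.0002 -0.0066] rows>= 7.5
0.3563850003290946
```

Request:
{"method": "carry_out", "body": {"increments": [[[-0.03,0.02,-0.09,0,0,0],[-0.11,0.065,-0.1,0,0,0],[-0.19,0.115,-0.1,0,0,0],[-0.275,0.165,-0.1,0,0,0],[-0.36,0.216,-0.1,0,0,0]]]}}

```text
clock: 34.33
eef_pos: [555.9, 213.8, 179.4]
tcp_rot: [3.14, -0.002, 1.454]
contact_force: [0.5, 0.3, -0.5]
opening: 0.361
```

Request:
{"method": "carry_out", "body": {"increments": [[[-0.08,0.05,0,0,0,0],[-0.16,0.1,0,0,0,0],[-0.24,0.15,0,0,0,0],[-0.299,0.184,0,0,0,0],[-0.299,0.184,0,0,0,0]]]}}

```text
clock: 34.75
eef_pos: [616.4, 83.1, 178.8]
tcp_rot: [3.139, -0.0, 1.45]
contact_force: [-0.4, -0.0, -0.7]
opening: 0.358
```

Run:
```python
from h import *
save('scene','scene20.png')
go(614,87,84,1.46)
print(sense()['opening'])
im=cv2.imread('pics/scene20.png')[150:350,220:420]; cv2.imwrite('pics/c20.png',cv2.resize(im,None,fx=3,fy=3))
```

```text
pos [615.4  85.3 178.5] rot [ 3.141e+00 -1.000e-03  1.450e+00] t 34.8 shift [ 0.0036 -0.0042  0.2363] turn [ 0.001  -0.0012 -0.0099] rows>= 2.3
0.35568079513009804
```

View pics/c20.png

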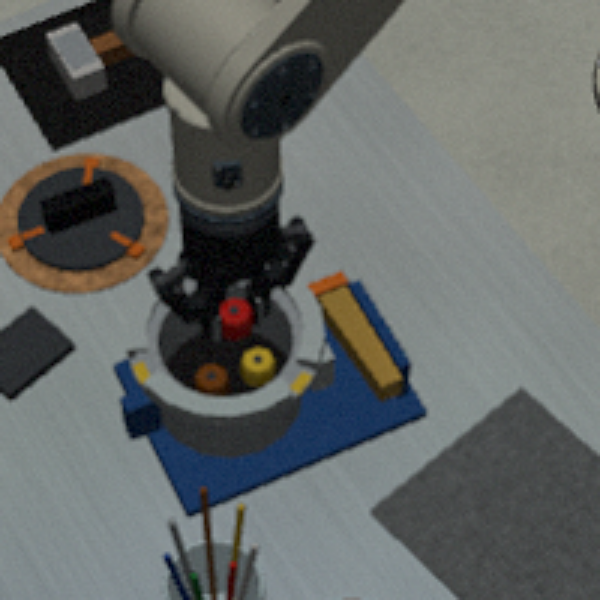

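Request:
{"method": "carry_out", "body": {"increments": [[[0.002,-0.003,0.06,0,0,0],[0.002,-0.003,0.14,0,0,0],[0.002,-0.003,0.2,0,0,0],[0.002,-0.003,0.23,0,0,0],[0.002,-0.003,0.23,0,0,0]]]}}

```text
clock: 35.22
eef_pos: [613.0, 89.0, 84.3]
tcp_rot: [-3.141, -0.0, 1.454]
contact_force: [1.3, -0.5, 0.4]
opening: 0.354
```

Request:
{"method": "carry_out", "body": {"increments": [[[0,0,0,0,0,0],[0,0,0,0,0,0],[0,0,0,0,0,0]]], "hand": 0.5}}

```text
clock: 35.47
eef_pos: [614.7, 89.4, 87.8]
tcp_rot: [3.139, -0.002, 1.454]
contact_force: [1.4, -1.0, 7.4]
opening: 0.498
```

Request:
{"method": "carry_out", "body": {"increments": [[[0,0,-0.06,0,0,0],[0,0,-0.16,0,0,0],[0,0,-0.24,0,0,0],[0.05,-0.05,-0.24,0,0,0],[0.12,-0.12,-0.24,0,0,0]]]}}

```text
clock: 35.88
eef_pos: [573.7, 142.1, 185.6]
tcp_rot: [3.135, -0.004, 1.451]
contact_force: [-0.1, 1.9, -1.3]
opening: 0.503
```

Run:
```python
from h import *
save('scene','scene21.png')
go(406,388,150,1.46)
print([(np.round(d['point'],1).tolist(),round(d['confidence'],2)) for d in nets.tip_of('bead0','scene')])
im=cv2.imread('pics/scene21.png')[230:400,220:480]; cv2.imwrite('pics/c21.png',cv2.resize(im,None,fx=3,fy=3))
```

```text
pos [567.1 147.2 183.8] rot [-3.141 -0.004  1.452] t 35.93 shift [ 0.5498 -0.471   0.0873] turn [-0.001  -0.004  -0.0072] rows>= 7.0
[([628.3, 56.6, 28.0], 0.69), ([616.2, 87.7, 28.5], 0.55), ([407.9, 391.9, 6.5], 0.43)]
```

View pics/c21.png

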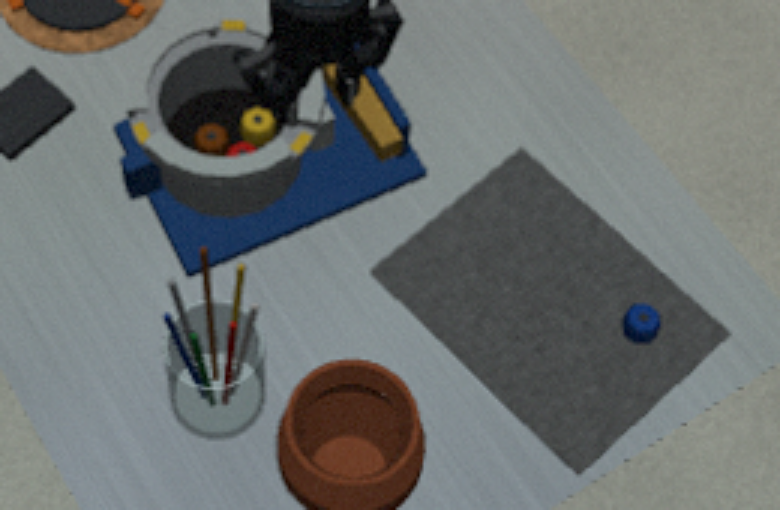

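Request:
{"method": "carry_out", "body": {"increments": [[[0.39,-0.33,0,0,0,0],[0.39,-0.33,0,0,0,0],[0.39,-0.33,0,0,0,0],[0.39,-0.33,0,0,0,0],[0.39,-0.33,0,0,0,0]]], "hand": 0.4}}

```text
clock: 36.4
eef_pos: [456.7, 314.4, 182.9]
tcp_rot: [3.142, -0.002, 1.454]
contact_force: [0.7, 0.5, 0.2]
opening: 0.598
```

Request:
{"method": "carry_out", "body": {"increments": [[[0,0,0.05,0,0,0],[0,0,0.1,0,0,0]]]}}

```text
clock: 36.57
eef_pos: [457.7, 315.5, 143.6]
tcp_rot: [3.139, -0.004, 1.458]
contact_force: [0.8, -0.3, -0.9]
opening: 0.599
```

Run:
```python
from h import *
go(406,388,110,1.46)
```

```text
pos [457.7 315.5 143.6] rot [ 3.139 -0.004  1.458] t 36.57 shift [ 0.1652 -0.1492  0.0842] turn [ 0.0023 -0.0038 -0.0023] rows>= 2.3
```

Request:
{"method": "carry_out", "body": {"increments": [[[0.08,-0.07,0,0,0,0],[0.16,-0.14,0.05,0,0,0],[0.165,-0.149,0.08,0,0,0],[0.165,-0.149,0.08,0,0,0],[0.165,-0.149,0.08,0,0,0]]]}}

```text
clock: 36.98
eef_pos: [406.1, 385.2, 110.1]
tcp_rot: [-3.141, -0.0, 1.456]
contact_force: [-0.3, 0.3, -0.9]
opening: 0.596
```

Run:
```python
from h import *
g=save('scene','scene22.png'); C=cloud(g)
go(406,388,27,1.46)
print([(np.round(d['point'],1).tolist(),round(d['confidence'],2)) for d in nets.tip_of('bead2','scene')])
```

```text
pos [407.  385.  110.8] rot [-3.141e+00 -1.000e-03  1.454e+00] t 37.03 shift [ 0.0068 -0.0033  0.2094] turn [-0.0001 -0.001  -0.0054] rows>= 2.0
[([628.7, 54.0, 31.6], 0.67), ([748.8, -82.1, -0.2], 0.6), ([407.4, 387.1, 6.0], 0.59), ([582.9, 65.6, 32.2], 0.51), ([618.7, 86.5, 29.2], 0.46), ([475.6, 95.0, 62.3], 0.39)]
```

Request:
{"method": "carry_out", "body": {"increments": [[[0.006,-0.001,0.08,0,0,0],[0.006,-0.001,0.15,0,0,0],[0.006,-0.001,0.208,0,0,0],[0.006,-0.001,0.208,0,0,0]]]}}

```text
clock: 37.42
eef_pos: [406.1, 385.1, 24.4]
tcp_rot: [-3.138, 0.002, 1.452]
contact_force: [-1.1, -0.5, -0.2]
opening: 0.599
```

Request:
{"method": "carry_out", "body": {"increments": [[[0,0,0,0,0,0],[0,0,0,0,0,0],[0,0,0,0,0,0],[0,0,0,0,0,0],[0,0,0,0,0,0]]], "hand": 1, "squeeze": 35}}

```text
clock: 37.83
eef_pos: [407.7, 388.0, 28.5]
tcp_rot: [3.14, -0.003, 1.453]
contact_force: [0.3, -0.8, 7.7]
opening: 0.357
```

Request:
{"method": "carry_out", "body": {"increments": [[[0,0,0,0,0,0],[0,0,0,0,0,0],[0,0,-0.08,0,0,0],[0,0,-0.18,0,0,0],[0,0,-0.28,0,0,0]]]}}

```text
clock: 38.25
eef_pos: [406.2, 386.7, 140.0]
tcp_rot: [-3.14, 0.0, 1.453]
contact_force: [1.8, 0.7, -0.1]
opening: 0.354
```

Run:
```python
from h import *
go(608,32,180,1.46)
print(sense()['opening'])
```

```text
pos [406.2 386.7 140. ] rot [-3.14   0.     1.453] t 38.25 shift [-0.8215  0.6048 -0.1006] turn [-0.0015  0.0003 -0.0064] rows>= 9.8
0.3536256163374812
```

Request:
{"method": "carry_out", "body": {"increments": [[[-0.03,0.02,-0.09,0,0,0],[-0.11,0.08,-0.1,0,0,0],[-0.19,0.14,-0.1,0,0,0],[-0.27,0.2,-0.1,0,0,0],[-0.35,0.26,-0.1,0,0,0]]]}}

```text
clock: 38.67
eef_pos: [494.4, 234.7, 180.0]
tcp_rot: [3.14, -0.002, 1.454]
contact_force: [-0.1, 1.5, -0.3]
opening: 0.359
```

Request:
{"method": "carry_out", "body": {"increments": [[[-0.08,0.06,0,0,0,0],[-0.16,0.12,0,0,0,0],[-0.24,0.18,0,0,0,0],[-0.32,0.24,0,0,0,0],[-0.4,0.29,0,0,0,0]]]}}

```text
clock: 39.08
eef_pos: [591.4, 61.5, 179.4]
tcp_rot: [3.14, -0.002, 1.453]
contact_force: [1.0, -0.4, 0.1]
opening: 0.355
```

Request:
{"method": "carry_out", "body": {"increments": [[[-0.06,0.045,0,0,0,0],[-0.072,0.055,0,0,0,0],[-0.072,0.055,0,0,0,0],[-0.072,0.055,0,0,0,0]]]}}

```text
clock: 39.42
eef_pos: [608.2, 32.5, 178.7]
tcp_rot: [-3.141, -0.002, 1.452]
contact_force: [0.1, -0.3, -0.6]
opening: 0.36
```

Run:
```python
from h import *
save('scene','scene23.png')
go(608,32,90,1.46)
print(sense()['opening'])
im=cv2.imread('pics/scene23.png')[150:350,220:420]; cv2.imwrite('pics/c23.png',cv2.resize(im,None,fx=3,fy=3))
```

```text
pos [607.9  33.2 178.6] rot [-3.141e+00 -2.000e-03  1.453e+00] t 39.47 shift [-0.0032  0.0007  0.2215] turn [-0.0009 -0.0015 -0.0064] rows>= 2.1
0.3597745256206764
```

View pics/c23.png

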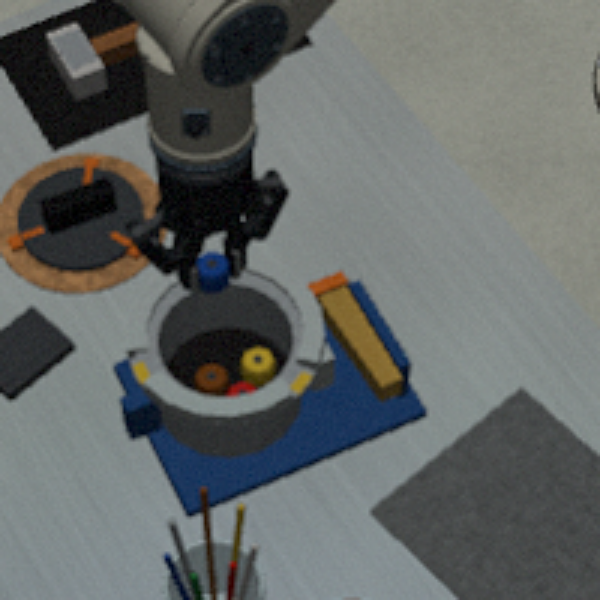

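Request:
{"method": "carry_out", "body": {"increments": [[[-0.002,0,0.06,0,0,0],[-0.002,0,0.13,0,0,0],[-0.002,0,0.19,0,0,0],[-0.002,0,0.212,0,0,0],[-0.002,0,0.212,0,0,0]]]}}

```text
clock: 39.88
eef_pos: [606.4, 32.9, 91.8]
tcp_rot: [-3.137, -0.001, 1.455]
contact_force: [-0.6, 0.8, -0.2]
opening: 0.357
```

Request:
{"method": "carry_out", "body": {"increments": [[[0,0,0,0,0,0],[0,0,0,0,0,0],[0,0,0,0,0,0]]], "hand": 0.5}}

```text
clock: 40.13
eef_pos: [609.6, 32.0, 95.5]
tcp_rot: [3.139, -0.002, 1.454]
contact_force: [1.2, -0.2, 0.5]
opening: 0.495
```

Request:
{"method": "carry_out", "body": {"increments": [[[0,0,-0.06,0,0,0],[0,0,-0.16,0,0,0],[0,0,-0.26,0,0,0],[0.03,-0.09,-0.28,0,0,0],[0.06,-0.18,-0.28,0,0,0]]]}}

```text
clock: 40.55
eef_pos: [543.0, 63.9, 210.9]
tcp_rot: [3.132, -0.004, 1.451]
contact_force: [0.2, 0.7, -1.3]
opening: 0.5
```

Request:
{"method": "carry_out", "body": {"increments": [[[0.03,-0.09,0,0,0,0],[0.08,-0.18,0,0,0,0],[0.16,-0.24,0,0,0,0],[0.24,-0.28,0,0,0,0],[0.32,-0.3,0,0,0,0]]]}}

```text
clock: 40.97
eef_pos: [433.9, 206.0, 207.6]
tcp_rot: [3.14, -0.002, 1.453]
contact_force: [0.9, -0.4, -0.4]
opening: 0.495
```

Run:
```python
from h import *
print(sense()['eef_pos'])
for c in('scene','top'):
  g=save(c,c+'24.png')
  for t in ('bead0','mallet','mallet_head','mallet_end','lid','wedge_tail','lid_mat','tool_mat'):
    print(c,t,[(np.round(d['point'],1).tolist(),round(d['confidence'],2)) for d in nets.tip_of(t,c)[:5]])
```

```text
[433.91218039 206.04857194 207.57100619]
scene bead0 [([615.1, 35.1, 33.4], 0.6), ([629.9, 59.0, 31.0], 0.53), ([591.0, 66.3, 29.0], 0.51), ([617.1, 88.4, 31.1], 0.41)]
scene mallet [([504.9, -361.9, 0.7], 0.79)]
scene mallet_head [([545.1, -362.5, 16.9], 0.93)]
scene mallet_end [([377.6, -352.2, 25.9], 0.71)]
scene lid [([629.8, -190.7, 4.2], 0.65), ([610.8, 58.3, -2.3], 0.49)]
scene wedge_tail [([478.1, 96.6, 63.5], 0.7), ([491.9, 24.2, 40.9], 0.59)]
scene lid_mat [([630.1, -191.6, 3.0], 0.21)]
scene tool_mat [([464.0, -363.1, 1.9], 0.91), ([678.5, 367.1, 0.6], 0.29)]
top bead0 [([587.4, 66.0, 26.7], 0.61), ([616.4, 90.3, 30.1], 0.57), ([629.6, 59.8, 35.9], 0.51), ([610.2, 30.6, 31.8], 0.51), ([634.4, -188.2, 35.3], 0.43)]
top mallet [([502.9, -360.6, 3.1], 0.72)]
top mallet_head [([546.6, -361.4, 23.4], 0.7)]
top mallet_end []
top lid [([632.2, -189.1, 4.0], 0.89), ([585.0, 67.5, 26.5], 0.46)]
top wedge_tail [([492.5, 31.7, 46.0], 0.67)]
top lid_mat []
top tool_mat [([619.8, 89.9, 25.9], 0.7), ([462.0, -357.1, 2.9], 0.63)]
```

View pics/scene24.png

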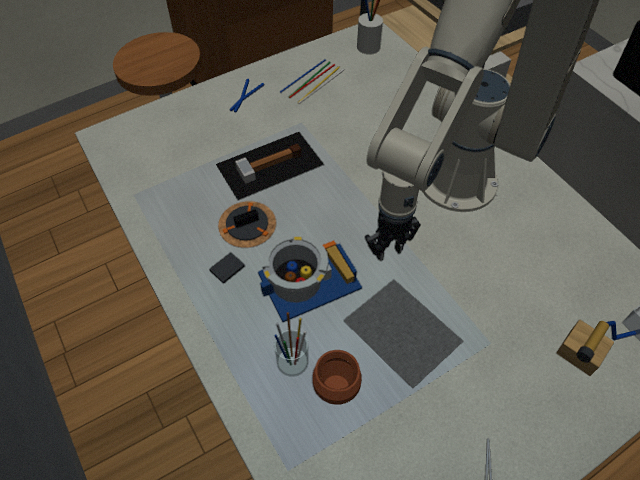

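View pics/top24.png

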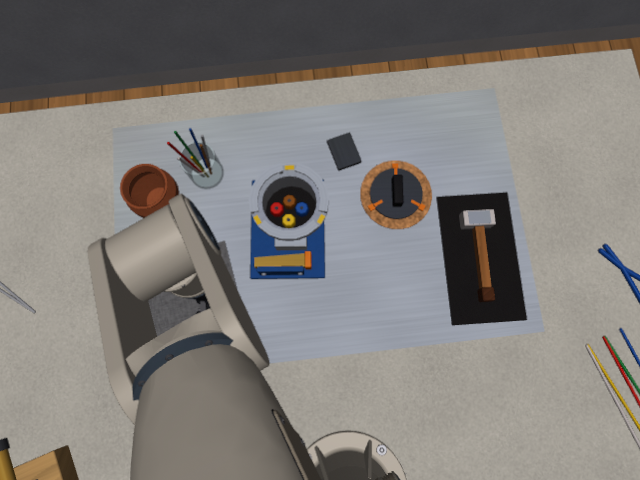

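Request:
{"method": "carry_out", "body": {"increments": [[[0,0,0,0,0,0],[0,0,0,0,0,0],[0,0,0,0,0,0],[0,0,0,0,0,0],[0,0,0,0,0,0]]]}}

```text
clock: 42.28
eef_pos: [435.7, 205.0, 206.0]
tcp_rot: [-3.141, -0.001, 1.453]
contact_force: [0.9, -0.3, 0.3]
opening: 0.5
```

Run:
```python
from h import *
g=save('top','top25.png')
a=cv2.imread('pics/top24.png').astype(int);b=cv2.imread('pics/top25.png').astype(int)
print((abs(a-b).max(-1)>60).sum(), (abs(a-b).max(-1)>60)[:,300:].sum())
print(r.sign_off())
```

```text
51 3
the job is handed in; nothing more can be done
None
```

I finished every step in the order asked and handed the job in at about 42 s. `sign_off` gives no verdict, so what follows rests on my own checks.

- **Wedge:** I tapped it in with seven short hammer blows, drawing back between blows. On the last two it stayed put against about 20–26 N. The tail moved about 39.8 mm in the pictures, which matches full travel.
- **Lid:** I twisted it about 0.54 rad anticlockwise and it lifted off freely. It lies handle up on the cork mat, within a few mm of the centre.
- **Beads:** Four beads were there (red, amber, blue and yellow), with no green one in either camera view. All four stand on the drum floor, and the felt mat is empty.
- **Hammer:** It lies wholly on the black rubber mat.
- **Bystanders:** I did not touch the rod jar, the clay pot or the graphite pad, and they look unmoved in the last pictures.

**Checks that disagreed:** The networks gave a few false hits, such as a "bead" on the lid and a "lid" on a bead; the pictures contradicted them. When I released the red bead the wrist read about 7 N upward, possibly the gripper brushing a drum tab. That is well below the 40 N limit.

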